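# Nip up the nozzle nut on the bench air block

### The job

The brass nut that holds the upright blow-out nozzle in the bench air block has worked loose. Run it down finger-tight with the fingers (clockwise from above), feeling for the point where it comes up on the ferrule and not forcing it past that by hand; then put the large open-ended wrench on it and pull it up one flat (a sixth of a turn) further, no more. Don't lean on the nozzle tube, lay the wrench back across the two rails of its rest, and leave everything else where it is.

Things in the scene. Friction and masses are not known exactly. Their poses are not given: they have to be found in the camera images.
- nut_mid (a point): Centre, half-way up, of the brass hexagon nut: upright axis, 36 mm across flats, 42 across corners, 26 high (z 60 to 86 mm). x points squarely out of a flat and turns with the nut; z up. Clockwise from above tightens it; the nut keeps its height. Below it: thread 30 mm across, hexagon 30 mm across flats at z 42 to 54 mm, block top z = 42 mm. The nozzle stands on its axis above.
- nozzle: The fixed upright steel blow-out tube, 22 mm across, coming out of the top of the nut on its axis, tapering at its end 113 mm above the table (27 mm above the nut). Origin on its axis at table height.
- airblock: Fixed bench air block, origin at table height under the nut's axis. Steel base plate 100 x 140 mm, 6 thick; aluminium block 56 x 90 mm, top z = 42 mm; round gauge 42 mm across, face up, 76 mm out along -y (top z = 43 mm); small valve lever (z = 43 mm) and bare pipe nipple at the +y end, out to 95 mm.
- wrench_grip (a point): Middle of the handle, half-way through its thickness, of the larger of the two open-ended wrenches on the rest. Handle 24 mm wide, 10 thick, from 55 mm ahead of this point to 115 behind. x along the handle to the jaw, z up. 0.5 kg, balances 20 mm ahead of this point. On the rest it lies at z = 40 mm, with free space between the rails down to z = 8 mm.
- wrench_jaw (a point): Centre of the large wrench's jaw, where the nut's centre lies when home: 100 mm ahead of wrench_grip. x points out of the mouth, turned 15 degrees anticlockwise (from above) from the handle's line; z up. Jaw 37 mm between parallel flats, bottom 22 mm behind this point, rounded tips 21 mm ahead; head 14 thick, 70 wide. On the nut it turns 0.1 to 0.2 rad before it carries the nut along.
- small_wrench_grip (a point): Middle of the handle of the small wrench (same shape, 17 mm jaw, 160 mm long), a bystander on the same rest, about 85 mm beside the large one.
- rest: Fixed wooden tool rest, origin at table height in its middle: board 150 x 190 mm, 8 thick; two rubber-capped rails along its y axis at x = -42 and +42 mm, 14 wide, 180 long, tops z = 35 mm. The wrenches lie across the rails, jaws to +x, the large one at y about -43 mm, the small one at +43 mm.
- loupe: Bystander: black stand loupe, a ring 52 mm across and 20 mm high; origin under its centre.
- marker: Bystander: pen lying flat, 90 mm long, 12 mm thick; origin under its centre.
- back_ferrule (a joint): Travel in m of the back ferrule hidden inside the nut, pushed by the nut 2 mm a turn, growing downwards, 0 where it meets the front ferrule (finger-tight). The nut starts 0.7 to 1.8 rad short of that (-0.2 to -0.6 mm, too little to be read) and turns with about 0.1 N m of drag either way until it comes up short; by the same small torque it can afterwards be slackened.
- ferrule (a joint): Travel in m, 0 at the start, growing downwards, of the front ferrule hidden inside the nut. Once the nut is finger-tight, nut and ferrules move on only above about 0.6 N m, give way steadily at that torque and stay where left, and the ferrule travels 0.32 mm per rad (0.33 mm for one flat): too little to be read. Finger-tight is felt, the turn counted from there.
Mind the look-alikes: they are no part of the job. Leave any purple or turquoise look-alike of the rest alone.

How it is judged (in metres and radians):
On the way, in this order (a step that is already met when the one before it is completed fails the run):
1. the nut bears on the ferrule (finger-tight within 0.1 rad) and has drawn it no more than 0.12 rad beyond (0.038 mm), with the wrench not on it (value of joint back_ferrule above -3.2e-05 m and value of joint ferrule below 3.8e-05 m and contact force between wrench and nut below 0.5 N), for 0.1 s.
2. the wrench is on the nut and has pulled it up one flat (0.80 to 1.30 rad, 0.255 to 0.414 mm, beyond finger-tight) (value of joint ferrule between 0.000255 and 0.000414 m and horizontal distance between wrench_jaw and nut_mid below 0.012 m and contact force between the fingers and nut below 0.5 N), for 0.05 s.
At the end, for the whole second after the job is handed in: Nut 0.80 to 1.30 rad (60 deg +-14) beyond finger-tight and not slackened over 0.15 rad; large wrench flat and still across both rails, handle middle within 50 mm (x) and 85 mm (y) of the rest's middle; no bystander moved over 30 mm (value of joint ferrule between 0.000255 and 0.000414 m and value of joint back_ferrule above -4.8e-05 m and x of wrench_grip in the frame of rest between -0.05 and 0.05 m and y of wrench_grip in the frame of rest between -0.085 and 0.085 m and height (world z) of wrench_grip between 0.034 and 0.046 m and angle between wrench_grip's own z axis and vertical below 0.08 rad and linear speed of wrench below 0.02 m/s); the robot touches nothing.
It fails at once if the nut is overtightened: drawn between 0.12 and 0.75 rad (0.038 and 0.239 mm) past finger-tight with the fingers on it, or more than 1.30 rad (0.414 mm) in all (value of joint ferrule above 0.000414 m or (contact force between the fingers and nut above 1 N and value of joint ferrule between 3.8e-05 and 0.000239 m)).
It fails at once if the wrench bears on the nut while it is more than 0.25 rad short of finger-tight (contact force between wrench and nut above 1 N and value of joint back_ferrule below -8e-05 m).
It fails at once if the nozzle tube is leaned on with more than 15 N (contact force between anything else and nozzle above 15 N).
It fails at once if the wrench is dropped instead of laid down (contact force between the fingers and wrench below 0.1 N and linear speed of wrench above 0.5 m/s).
It fails at once if a bystander is moved by more than 30 mm (distance of any of small_wrench_grip, loupe, marker from where it was at the start of the episode above 0.03 m).
It also fails if it takes over 72 s, if anything falls off the work surface, if the arm or the gripper's body presses on something with over 40 N, if the wrist force passes 120 N, or if a joint passes its speed limit or range.

### The arm

A 7-joint arm with a two-finger parallel gripper is mounted at the origin on the work surface. World frame = base frame: x ahead of the robot, y to its left, z up, the work surface at z = 0. Lengths are in m, angles in degrees, forces in N, time in s.
With the tool pointing down it reaches from about 0.425 to 0.8 m from the base axis. Payload 8.3 kg.
Tool frame: the origin (TCP) lies on the centre line of the jaws, within the pads' length; the fingertips stand 8 mm ahead of it and the grasp point (between the pads) lies 11 mm behind it; z points along the fingers, y is the direction in which the jaws open and shut (so a half turn about z gives the same grasp; the last joint's range is limited). The gripper opens to 85 mm and grips with 20 to 120 N. Pads are 22 mm wide; open, the fingers measure 114 mm over their backs; the gripper's body (76 mm by 85 mm) begins 54 mm behind the grasp point. The pads swing forward as they close: fully open they stand 13 mm farther back than shut.
Start: joints at [63.719, 21.967, 0.94, 78.501, -0.361, 79.538, -2.664], TCP at [0.241, -0.577, 0.239] pointing down, gripper open.
Joint ranges: [-169.22, 169.22], [-14.56, 117.87], [-87.37, 89.26], [10.42, 133.3], [-82.24, 262.24], [0.94, 117.77], [-172.7, 172.7]. Speed limits (degrees/s): [136.94, 136.94, 172.46, 172.46, 180, 180, 180].

### API

Orientations are given as a 3x3 rotation matrix whose columns are the frame's x, y, z axes.
In Python, from station import status, camera, ticket gives the robot as it stands.
- The arm moves only by the tool carry_out, never from a script. Its argument "series" is text: rows parted by semicolons, each of 6 numbers parted by spaces: the shift along the tool's x, y, z in mm, then the turn, a rotation vector about the tool's x, y, z in rad. In form: tx ty tz ax ay az; .... A call has 1 to 20 rows; each row is the pose to reach, as a shift and turn from the pose commanded when the call began, along the tool's axes at that moment; what a row does not reach only later rows make up. A row lasts 1/8 s, in which the tool goes at most 62.5 mm and 10.7 degrees, less where a joint would pass 70% of its speed; a pose out of reach is approached as far as the arm can. A call with a gripper value outside its range is refused whole. "gripper" is the closure, from 0 (fully open) to 1 (shut), set as the call begins (left out, the last holds). The fingers move at their own pace and stop on an object; the grip force is fixed at half the most. Time passes only in rows, so rows that repeat a pose let the fingers close. It gives the time, the measured TCP pose, the force and the opening at its end, in the units of the state.
- status.get_obs(): the state, without advancing time (a new reading comes with each control period).
- camera(name): name is "scene" or "side" or "wrist"; returns a dict with "image" (420x560x3 uint8, red, green, blue), "fx", "fy", "cx", "cy" (pixels), "k1" (the pictures are not rectified: a ray, as slopes to the right and down, at radius r is drawn at 1 + k1 r^2 times it, then the intrinsics apply), "T" (4x4, takes a point from camera to world coordinates); the wrist camera has in their place "mount" (4x4, takes a point from camera to tool coordinates, whose origin is the TCP and whose axes are the flange's). Camera axes: x right, y up, looking along -z (the intrinsics and any distortion apply to the point x, -y, -z); pixel columns grow to the right and rows downward; lengths in m; the calibration is good to about 2 mm. A picture is of the moment at which its call begins: read the wrist's pose just before it. There is no depth.
- ticket.sign_off(): hands the job in, once; it reports no verdict.
The state is a dict: "t": time; "qpos": joint angles; "qd": joint speeds; "effort": joint torques, N m; "tcp_pos": TCP position; "ee_rot": TCP orientation; "wrist_force": force on the tool from outside, world axes, zero at the start; "ft_torque": the same for the moment, N m; "finger_gap": finger opening in m.
Only numpy, scipy, OpenCV 4.12 (cv2) and the standard library are available. Lean on these libraries where they do the work, as an engineer would, in place of code of your own. Each camera call takes 0.05 s, during which the arm holds its last target.

## Working session

There is one attempt and no reset: what is moved stays moved. The work goes in short steps, Python scripts to look and compute and a tool call to move; the robot and the scene stay as the last step left them, time stands still between calls to the robot, and variables do not carry over. Pictures are saved under pics/ and viewed, and the job is handed in when it is done.

Besides the shell and the picture viewer there is one more tool, called after "Emit:" by a JSON object that holds its "fn" and its "kwargs". carry_out: Moves the arm, as the interface text tells. Its arguments: {"type":"object","properties":{"series":{"type":"string"},"gripper":{"type":"number"}},"required":["series"]}

```bash
mkdir -p pics; ls
cat > h.py <<'E'
import numpy as np, cv2
from station import status, camera, ticket
def save(name, fn):
    c=camera(name); cv2.imwrite(fn, c["image"][:,:,::-1]); return c
E
python3 - <<'E'
from h import *
o=status.get_obs()
for k,v in o.items(): print(k,np.round(v,3).tolist())
for n in ["scene","side","wrist"]:
    c=save(n,f"pics/{n}0.png"); print(n,{k:np.round(v,4).tolist() for k,v in c.items() if k!="image"})
E
```

```text
pics
t 0.0
qpos [63.719, 22.015, 0.94, 78.563, -0.36, 79.537, -2.666]
qd [0.042, 0.058, -0.048, 0.062, -0.055, -0.057, 0.106]
effort [-0.001, -62.762, 0.844, -37.182, 0.017, 0.014, -0.0]
tcp_pos [0.241, -0.576, 0.238]
ee_rot [[0.923, 0.386, -0.001], [0.386, -0.923, 0.002], [-0.0, -0.002, -1.0]]
wrist_force [-1.144, -0.422, -0.083]
ft_torque [0.052, 0.028, -0.023]
finger_gap 0.086
scene {'fx': 464.3483, 'fy': 464.3483, 'cx': 275.7771, 'cy': 212.0832, 'k1': -0.0322, 'T': [[0.4238, -0.737, 0.5265, 1.0298], [0.9057, 0.3422, -0.25, -0.2627], [0.0041, 0.5828, 0.8126, 0.8826], [0.0, 0.0, 0.0, 1.0]]}
side {'fx': 517.3045, 'fy': 517.3045, 'cx': 282.0561, 'cy': 208.7498, 'k1': -0.0844, 'T': [[-0.9471, 0.2075, -0.2447, 0.2433], [-0.3208, -0.6082, 0.7261, 0.7671], [0.0019, 0.7662, 0.6426, 0.7607], [0.0, 0.0, 0.0, 1.0]]}
wrist {'fx': 310.6462, 'fy': 310.6462, 'cx': 282.0188, 'cy': 212.3878, 'k1': -0.0127, 'mount': [[0.0003, 0.9543, 0.2989, 0.0761], [1.0, -0.0005, 0.0007, -0.001], [0.0009, 0.2989, -0.9543, -0.1337], [0.0, 0.0, 0.0, 1.0]]}
```

View pics/scene0.png

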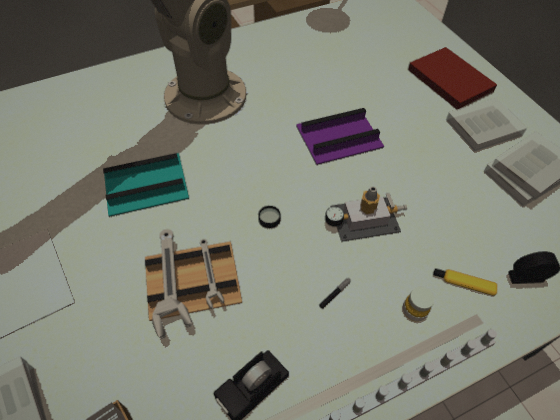

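View pics/side0.png

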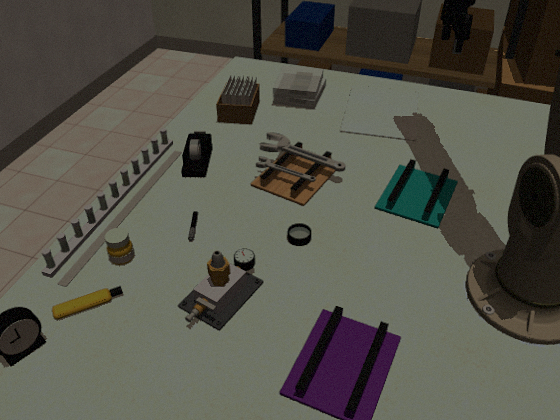

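View pics/wrist0.png

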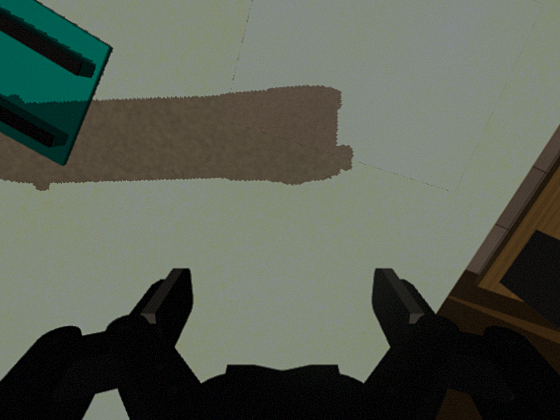

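The scene shows the wooden rest at about (192,280), with the large wrench at (170,280) and the small one at (209,270). The airblock with the brass nut is at (370,205), the loupe at (269,216) and the marker at (335,293). The purple (340,135) and turquoise (146,184) rests are the look-alikes. I'll enlarge and measure.

```bash
cat >> h.py <<'E'
def K(c): return np.array([[c["fx"],0,c["cx"]],[0,c["fy"],c["cy"]],[0,0,1.]])
D=lambda c: np.array([c["k1"],0,0,0,0.])
def Tcam(c,o=None):
    if "T" in c: return np.array(c["T"])
    T=np.eye(4);T[:3,:3]=np.array(o["ee_rot"]);T[:3,3]=o["tcp_pos"]
    return T@np.array(c["mount"])
def inv1(r, k):  # undistort: xd = x(1+k r^2)
    return r
def ray(c,uv,T):
    uv=np.atleast_2d(np.asarray(uv,float))
    n=cv2.undistortPointsIter(uv.reshape(-1,1,2),K(c),D(c),None,None,(3,50,1e-10)).reshape(-1,2)
    d=np.c_[n[:,0],-n[:,1],-np.ones(len(n))]@T[:3,:3].T
    return T[:3,3],d/np.linalg.norm(d,axis=1,keepdims=True)
def onplane(c,uv,z,T):
    o,d=ray(c,uv,T); return o+d*((z-o[2])/d[:,2])[:,None]
def proj(c,P,T):
    P=np.atleast_2d(P); q=(P-T[:3,3])@T[:3,:3]
    q=np.c_[q[:,0],-q[:,1],-q[:,2]]
    return cv2.projectPoints(q,np.zeros(3),np.zeros(3),K(c),D(c))[0].reshape(-1,2)
def tri(obs): # list of (c,uv,T)
    A=np.zeros((3,3));b=np.zeros(3)
    for c,uv,T in obs:
        o,d=ray(c,uv,T);d=d[0];M=np.eye(3)-np.outer(d,d);A+=M;b+=M@o
    x=np.linalg.solve(A,b)
    return x,[np.linalg.norm(np.cross(x-ray(c,uv,T)[0],ray(c,uv,T)[1][0])) for c,uv,T in obs]
def crop(c,x0,y0,w,h,s,fn,f=1.8):
    im=c["image"][y0:y0+h,x0:x0+w,::-1]
    im=np.clip(im.astype(float)*f,0,255).astype(np.uint8)
    cv2.imwrite(fn,cv2.resize(im,None,fx=s,fy=s,interpolation=cv2.INTER_CUBIC))
E
python3 - <<'E'
from h import *
c=camera("scene");s=camera("side")
crop(c,130,220,130,110,6,"pics/sc_rest.png")
crop(c,320,170,100,80,7,"pics/sc_blk.png")
crop(s,240,120,120,90,6,"pics/si_rest.png")
crop(s,170,235,110,100,6,"pics/si_blk.png")
E
```

```text
(no output)
```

View pics/sc_rest.png

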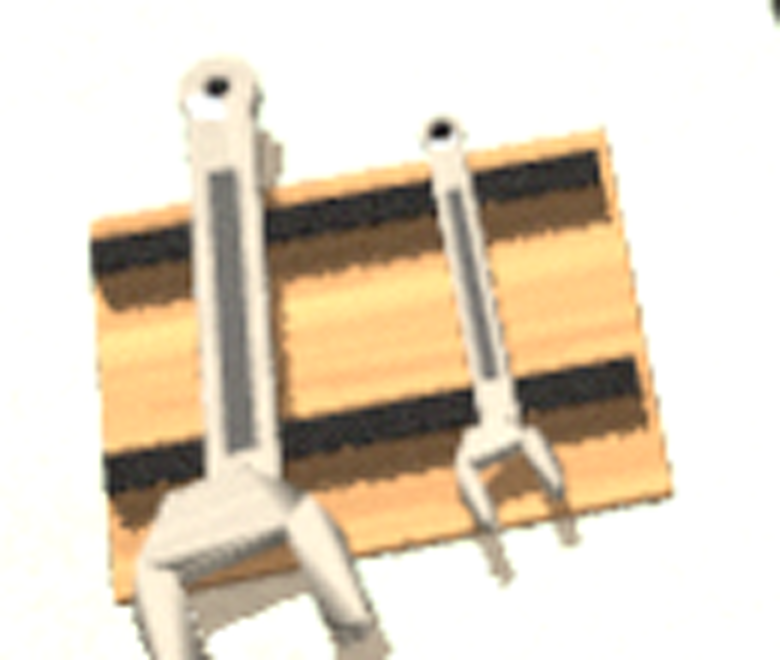

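View pics/sc_blk.png

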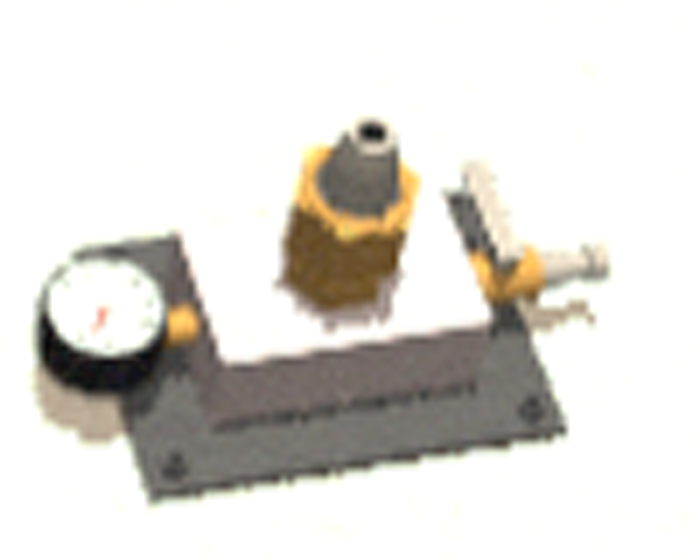

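View pics/si_rest.png

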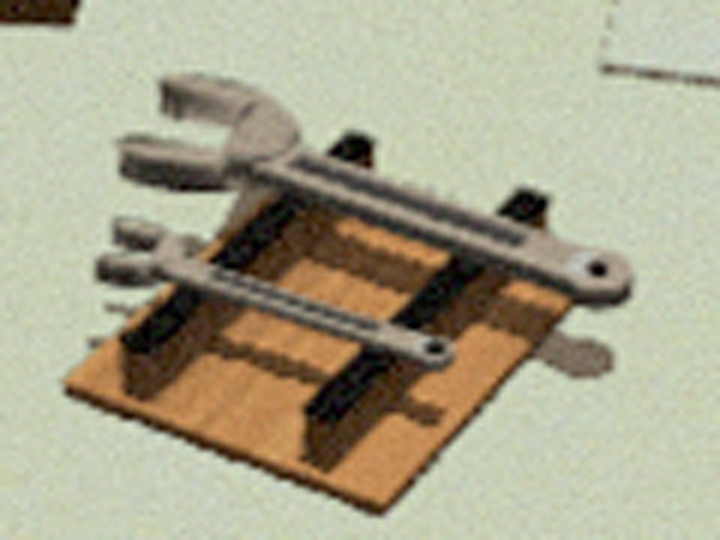

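View pics/si_blk.png

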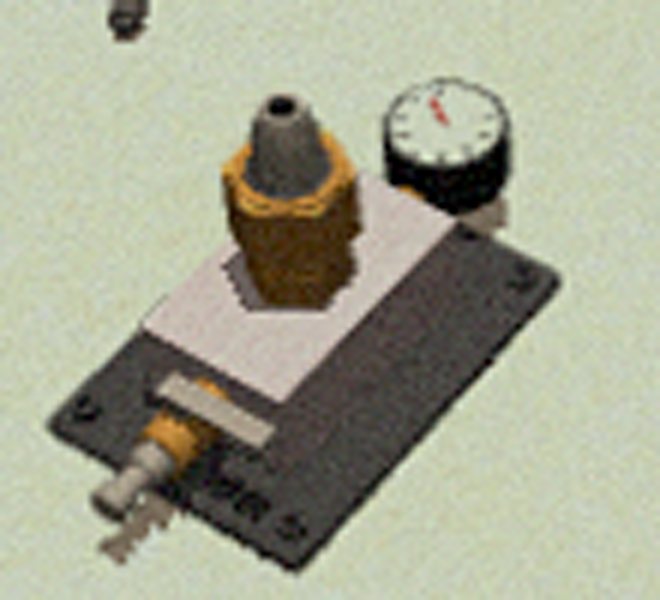

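Run:
```python
from h import *
c=camera("scene");s=camera("side");Tc=Tcam(c);Ts=Tcam(s)
u=lambda x,y,k,x0,y0:np.array([(x+.5)/k-.5+x0,(y+.5)/k-.5+y0])
R=lambda x,y:u(x,y,6,130,220); B=lambda x,y:u(x,y,7,320,170)
r=lambda x,y:u(x,y,6,240,120); b=lambda x,y:u(x,y,6,170,235)
print("nozzle",tri([(c,B(373,132),Tc),(s,b(282,105),Ts)]))
print("hole",tri([(c,R(216,87),Tc),(s,r(598,268),Ts)]))
print("inset rear",tri([(c,R(222,172),Tc),(s,r(522,240),Ts)]))
print("inset front",tri([(c,R(240,450),Tc),(s,r(300,165),Ts)]))
print("board",np.round(onplane(c,[R(92,222),R(605,128),R(672,495),R(118,603)],.008,Tc),4).tolist())
print("board side",np.round(onplane(s,[r(65,388),r(383,513),r(590,300)],.008,Ts),4).tolist())
print("plate",np.round(onplane(c,[B(152,500),B(565,432)],.006,Tc),4).tolist(),np.round(onplane(s,[b(50,428),b(295,572),b(560,282)],.006,Ts),4).tolist())
print("gauge",onplane(c,B(105,300),.043,Tc),onplane(s,b(448,120),.043,Ts))
print("loupe",onplane(c,(269.5,216),.02,Tc),"marker",onplane(c,[(321,306),(348,281)],.006,Tc))
print("small wr hole",onplane(c,R(438,130),.04,Tc))
```

```text
nozzle (array([0.56171464, 0.1866433 , 0.11333684]), [np.float64(0.0004960553663719984), np.float64(0.0004960553663718106)])
hole (array([ 0.43939181, -0.2445071 ,  0.04435563]), [np.float64(0.0001813666031086349), np.float64(0.00018136660310873095)])
inset rear (array([ 0.47375294, -0.25347147,  0.04406217]), [np.float64(0.0007161124820477894), np.float64(0.0007161124820478904)])
inset front (array([ 0.57744817, -0.28035565,  0.04151016]), [np.float64(0.0008951605401844027), np.float64(0.0008951605401844693)])
board [[0.4511, -0.3019, 0.008], [0.492, -0.1183, 0.008], [0.6381, -0.1525, 0.008], [0.5967, -0.3344, 0.008]]
board side [[0.6312, -0.1457, 0.008], [0.4879, -0.1116, 0.008], [0.4468, -0.2725, 0.008]]
plate [[0.595, 0.1057, 0.006], [0.629, 0.24, 0.006]] [[0.624, 0.2439, 0.006], [0.5297, 0.2691, 0.006], [0.4952, 0.1353, 0.006]]
gauge [[0.54176091 0.11387798 0.043     ]] [[0.54182603 0.11195566 0.043     ]]
loupe [[ 0.47477981 -0.014954    0.02      ]] marker [[ 0.71329269 -0.00925897  0.006     ]
 [ 0.6874199   0.06913037  0.006     ]]
small wr hole [[ 0.48742096 -0.177913    0.04      ]]
```

```bash
cat >> h.py <<'E'
def rows(targets, base=None):
    """targets: list of (x,y,z m, yaw deg of tool x); prints rows relative to commanded pose given as (pos,yaw) (vertical tool)"""
    o=status.get_obs()
    if base is None:
        p=np.array(o["tcp_pos"]);R=np.array(o["ee_rot"]);y0=np.arctan2(R[1,0],R[0,0])
    else: p=np.array(base[:3]);y0=np.radians(base[3])
    X=np.array([np.cos(y0),np.sin(y0),0]);Y=np.array([np.sin(y0),-np.cos(y0),0]);Z=np.array([0,0,-1.])
    out=[]
    for t in targets:
        d=np.array(t[:3])-p; a=-np.radians(t[3])+y0
        out.append("%.1f %.1f %.1f 0 0 %.3f"%(d@X*1e3,d@Y*1e3,d@Z*1e3,a))
    print("; ".join(out))
def st():
    o=status.get_obs();R=np.array(o["ee_rot"])
    print("t",np.round(o["t"],2),"p",np.round(np.array(o["tcp_pos"])*1e3,2),"yaw",round(np.degrees(np.arctan2(R[1,0],R[0,0])),2),"tilt",np.round(R[:2,2],4),"F",np.round(o["wrist_force"],2),"M",np.round(o["ft_torque"],3),"gap",round(o["finger_gap"]*1e3,2),"q",np.round(o["qpos"],1))
    return o
E
python3 - <<'E'
from h import *
st()
rows([(.52,-.25,.24,65),(.56,.187,.24,108),(.5617,.1866,.2,108)],base=(.241,-.577,.239,22.7))
E
```

```text
t 0.35 p [ 240.98 -576.55  239.04] yaw 22.68 tilt [-0.0002  0.0005] F [ 0.05 -0.21 -0.26] M [-0.01  -0.041  0.   ] gap 85.04 q [63.7 22.   0.9 78.5 -0.4 79.5 -2.7]
383.6 -194.0 -1.0 0 0 -0.738; 589.1 -581.7 -1.0 0 0 -1.489; 590.5 -580.7 39.0 0 0 -1.489
```

Emit:
{"fn": "carry_out", "kwargs": {"series": "384 -194 0 0 0 -0.74; 384 -194 0 0 0 -0.74; 384 -194 0 0 0 -0.74; 384 -194 0 0 0 -0.74; 384 -194 0 0 0 -0.74; 384 -194 0 0 0 -0.74; 384 -194 0 0 0 -0.74; 590 -581 0 0 0 -1.489; 590 -581 0 0 0 -1.489; 590 -581 0 0 0 -1.489; 590 -581 0 0 0 -1.489; 590 -581 0 0 0 -1.489; 590 -581 0 0 0 -1.489; 590 -581 0 0 0 -1.489; 590 -581 20 0 0 -1.489; 590 -581 39 0 0 -1.489; 590 -581 39 0 0 -1.489; 590 -581 39 0 0 -1.489; 590 -581 39 0 0 -1.489", "gripper": 0}}

```text
t: 2.72
tcp_pos: [0.5619, 0.1869, 0.2015]
ee_rot: [[-0.308, 0.951, 0.002], [0.951, 0.308, 0.001], [0.0, 0.002, -1.0]]
wrist_force: [0.7, -0.1, -0.1]
finger_gap: 0.0854
```

Run:
```python
from h import *
o=st(); c=save("wrist","pics/w1.png"); T=Tcam(c,o)
print(proj(c,[[.5617,.1866,.113],[.5617,.1866,.086],[.5617,.1866,.06]],T))
crop(c,180,110,200,150,4,"pics/w1c.png",2.2)
```

```text
t 2.72 p [561.88 186.91 201.48] yaw 107.96 tilt [0.0017 0.0005] F [ 0.67 -0.1  -0.09] M [ 0.02  -0.017 -0.058] gap 85.44 q [  6.   23.  -36.5  86.   13.9  75.4 -13.8]
[[281.98212317 222.77648054]
 [281.92630127 212.16577087]
 [281.88206391 203.75670253]]
```

View pics/w1.png

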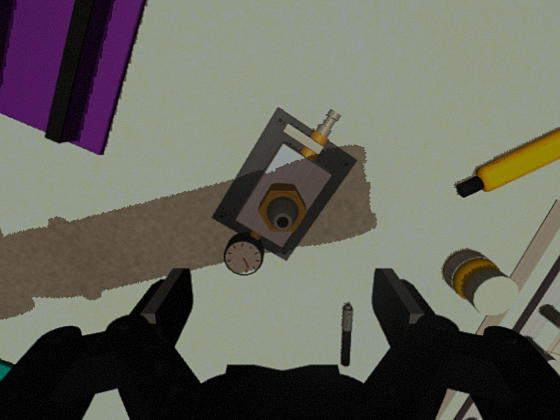

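View pics/w1c.png

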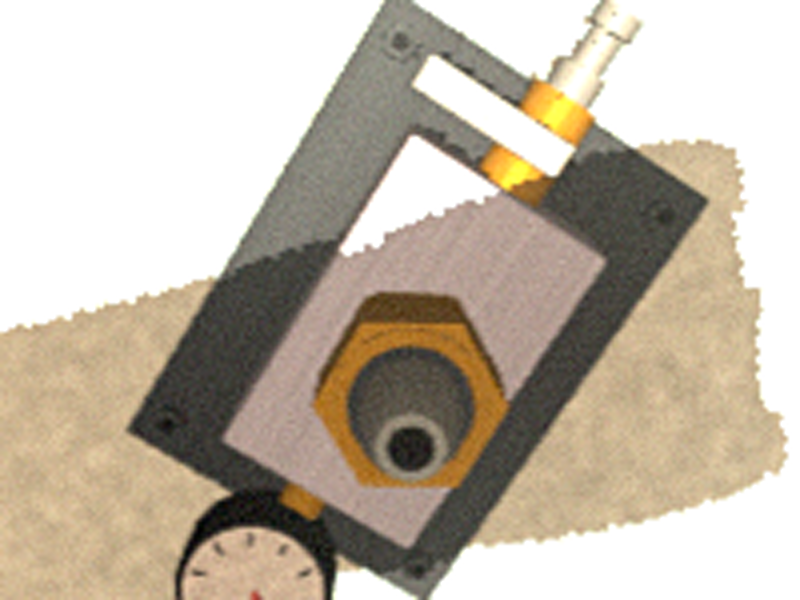

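```bash
cat >> h.py <<'E'
def hexfit(c,o,fn=None,nut=(.5617,.1866)):
    """top face of nut (z=.086): fit centre & angle from brass top mask"""
    T=Tcam(c,o); im=c["image"]
    hsv=cv2.cvtColor(im,cv2.COLOR_RGB2HSV)
    m=((hsv[...,0]>10)&(hsv[...,0]<28)&(hsv[...,1]>130)&(hsv[...,2]>85)).astype(np.uint8)
    u0=proj(c,[[nut[0],nut[1],.086]],T)[0]
    yy,xx=np.mgrid[:im.shape[0],:im.shape[1]]
    sc=np.linalg.norm(proj(c,[[nut[0]+.03,nut[1],.086]],T)[0]-u0)
    m[(xx-u0[0])**2+(yy-u0[1])**2>sc**2]=0
    n,l,s,cen=cv2.connectedComponentsWithStats(m)
    k=1+np.argmax(s[1:,4]); mm=(l==k).astype(np.uint8)
    ct=max(cv2.findContours(mm,cv2.RETR_EXTERNAL,cv2.CHAIN_APPROX_NONE)[0],key=cv2.contourArea)
    P=onplane(c,cv2.convexHull(ct).reshape(-1,2).astype(float),.086,T)[:,:2]
    P2=onplane(c,ct.reshape(-1,2).astype(float),.086,T)[:,:2]
    from scipy.optimize import least_squares
    def f(v):
        a=np.radians(v[2]+60*np.arange(6)); N=np.c_[np.cos(a),np.sin(a)]
        return (((P2-v[:2]*1e-3)@N.T).max(1)-v[3]*1e-3)*1e3
    best=min((least_squares(f,[nut[0]*1e3,nut[1]*1e3,a0,18],loss='soft_l1',f_scale=.5) for a0 in (0,15,30,45)),key=lambda r:r.cost)
    print("hex centre mm",np.round(best.x[:2],2),"flat normal deg mod60",round(best.x[2]%60,2),"apothem",round(best.x[3],2),"cost",round(best.cost,2),"n",len(P2),"area",s[k,4])
    if fn:
        v=im[:,:,::-1].copy(); cv2.drawContours(v,[ct],-1,(0,0,255),1); x,y=u0.astype(int); cv2.imwrite(fn,cv2.resize(v[y-60:y+60,x-80:x+80],None,fx=5,fy=5))
    return best.x
E
python3 - <<'E'
from h import *
o=st(); c=camera("wrist"); hexfit(c,o,"pics/hex1.png")
E
```

```text
t 2.78 p [561.8  186.93 201.34] yaw 107.97 tilt [0.0015 0.0005] F [-0.62 -0.79  0.09] M [-0.     0.034 -0.041] gap 85.61 q [  6.   23.  -36.5  86.1  13.9  75.4 -13.8]
hex centre mm [561.78 186.34] flat normal deg mod60 47.96 apothem 17.73 cost 0.0 n 2 area 2
```

View pics/hex1.png

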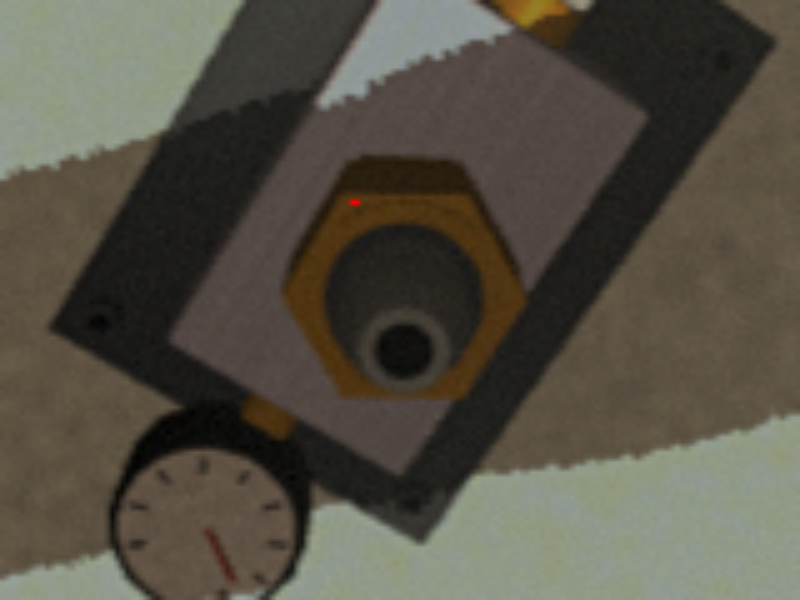

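```bash
python3 - <<'E'
from h import *
o=status.get_obs(); c=camera("wrist"); hsv=cv2.cvtColor(c["image"],cv2.COLOR_RGB2HSV)
for (x,y) in [(260,212),(282,192),(280,228),(282,186),(282,238),(305,200)]: print(x,y,hsv[y,x])
E
sed -i 's/hsv\[...,2\]>85/hsv[...,2]>66/; s/hsv\[...,0\]>10)/hsv[...,0]>8)/' h.py
python3 - <<'E'
from h import *
o=status.get_obs(); c=camera("wrist"); hexfit(c,o,"pics/hex2.png")
E
```

```text
260 212 [ 18 199  82]
282 192 [ 17 192  65]
280 228 [25 51 65]
282 186 [ 17 174  41]
282 238 [ 9 45 80]
305 200 [ 2 45 80]
hex centre mm [561.54 187.42] flat normal deg mod60 47.63 apothem 17.42 cost 3.28 n 129 area 616
```

View pics/hex2.png

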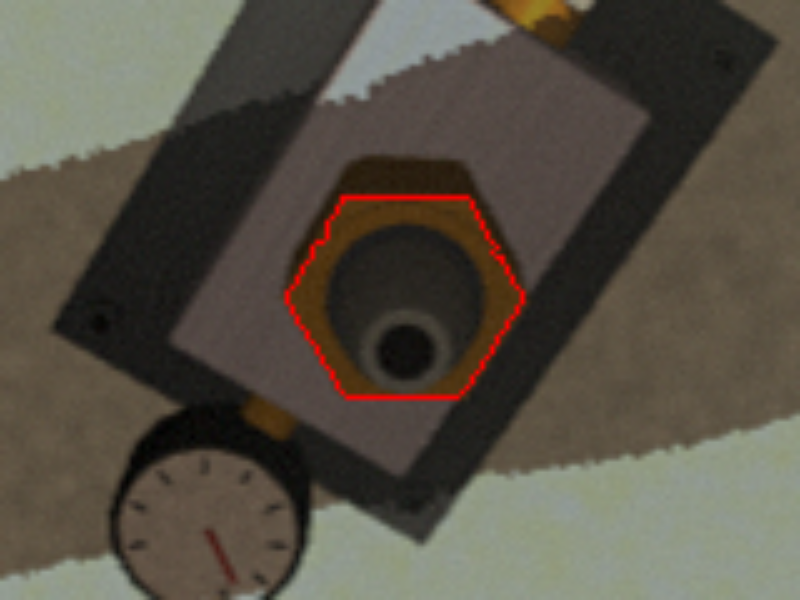

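Emit:
{"fn": "carry_out", "kwargs": {"series": "0 0 0 0 0 -0.8; 0 0 0 0 0 -0.8; 0 0 0 0 0 -0.8; 0 0 0 0 0 -0.8; 0 0 0 0 0 -1.564; 0 0 0 0 0 -1.564; 0 0 0 0 0 -1.564; 0 0 0 0 0 -1.564; 0 0 0 0 0 -1.564; 0 0 0 0 0 -1.564; 0 0 0 0 0 -1.564"}}

```text
t: 4.3
tcp_pos: [0.5614, 0.1869, 0.2004]
ee_rot: [[-0.954, -0.301, 0.0], [-0.301, 0.954, 0.0], [-0.0, 0.0, -1.0]]
wrist_force: [0.3, -0.5, -0.3]
finger_gap: 0.0854
```

Run:
```python
from h import *
o=st(); c=camera("wrist"); hexfit(c,o,"pics/hex3.png"); print(proj(c,[[.5615,.187,.113],[.5615,.187,.086]],Tcam(c,o)))
```

```text
t 4.3 p [561.41 186.85 200.45] yaw -162.5 tilt [0.0002 0.0001] F [ 0.25 -0.53 -0.3 ] M [-0.001  0.005 -0.01 ] gap 85.42 q [ 16.9  27.8 -53.1  85.6  22.5  77.7  69.7]
hex centre mm [561.39 187.18] flat normal deg mod60 46.86 apothem 17.3 cost 5.87 n 130 area 585
[[280.60102995 222.10869237]
 [280.71305759 211.48089318]]
```

View pics/hex3.png

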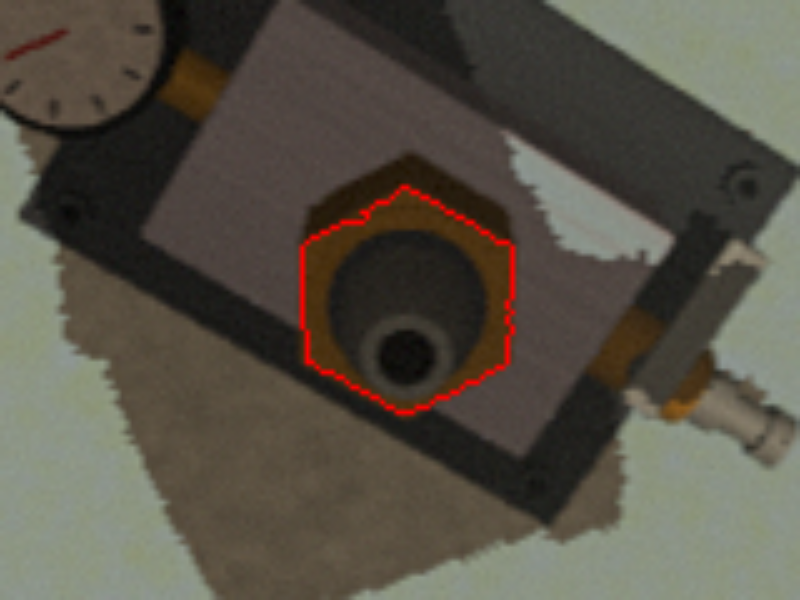

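Emit:
{"fn": "carry_out", "kwargs": {"series": "0 0.3 40 0 0 0; 0 0.3 80 0 0 0; 0 0.3 110 0 0 0; 0 0.3 124 0 0 0; 0 0.3 134 0 0 0; 0 0.3 134 0 0 0; 0 0.3 134 0 0 0"}}

```text
t: 5.22
tcp_pos: [0.5619, 0.1876, 0.0675]
ee_rot: [[-0.953, -0.302, 0.002], [-0.302, 0.953, 0.001], [-0.002, 0.0, -1.0]]
wrist_force: [-0.6, -0.2, 1.3]
finger_gap: 0.0853
```

Emit:
{"fn": "carry_out", "kwargs": {"series": "0 0 0 0 0 0; 0 0 0 0 0 0; 0 0 0 0 0 0; 0 0 0 0 0 0; 0 0 0 0 0 0; 0 0 0 0 0 0; 0 0 0 0 0 0; 0 0 0 0 0 0", "gripper": 0.5}}

```text
t: 6.22
tcp_pos: [0.5613, 0.1872, 0.0663]
ee_rot: [[-0.953, -0.302, 0.0], [-0.302, 0.953, 0.0], [-0.0, 0.0, -1.0]]
wrist_force: [0.2, -0.9, -1.2]
finger_gap: 0.0425
```

Run:
```python
from h import *
o=st(); s=camera("side"); crop(s,150,190,160,130,5,"pics/s2.png")
```

```text
t 6.22 p [561.26 187.23  66.35] yaw -162.4 tilt [0.     0.0001] F [ 0.21 -0.85 -1.2 ] M [-0.014  0.025  0.015] gap 42.5 q [ 14.3  35.  -49.   94.3  28.8  64.1  65.1]
```

View pics/s2.png

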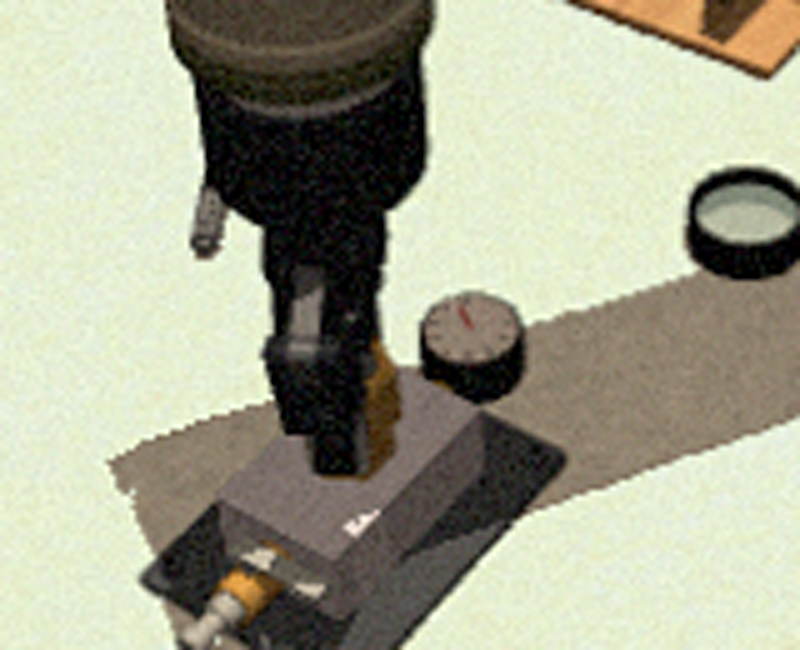

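Emit:
{"fn": "carry_out", "kwargs": {"series": "0 0 0 0 0 0; 0 0 0 0 0 0; 0 0 0 0 0 0; 0 0 0 0 0 0; 0 0 0 0 0 0", "gripper": 0.75}}

```text
t: 6.9
tcp_pos: [0.5617, 0.1862, 0.0667]
ee_rot: [[-0.953, -0.301, 0.001], [-0.301, 0.953, -0.001], [-0.0, -0.001, -1.0]]
wrist_force: [-1.2, -4.4, 5.7]
finger_gap: 0.0351
```

Run:
```python
from h import *
o=st()
```

```text
t 6.9 p [561.68 186.18  66.66] yaw -162.45 tilt [ 0.0005 -0.0013] F [-1.24 -4.44  5.69] M [-0.96   0.209  0.061] gap 35.11 q [ 14.4  35.  -49.   94.2  28.8  64.2  65.1]
```

Emit:
{"fn": "carry_out", "kwargs": {"series": "0 -1 0 0 0 0.1; 0 -1 0 0 0 0.2; 0 -1 0 0 0 0.3; 0 -1 0 0 0 0.4; 0 -1 0 0 0 0.5; 0 -1 0 0 0 0.5; 0 -1 0 0 0 0.5"}}

```text
t: 7.78
tcp_pos: [0.5617, 0.1865, 0.0667]
ee_rot: [[-0.982, 0.189, 0.0], [0.189, 0.982, 0.0], [-0.0, 0.0, -1.0]]
wrist_force: [-1.2, -1.9, 5.7]
finger_gap: 0.0351
```

Run:
```python
from h import *
o=st()
```

```text
t 7.78 p [561.69 186.51  66.67] yaw 169.09 tilt [0.0005 0.0003] F [-1.18 -1.93  5.67] M [-0.245  0.252 -0.059] gap 35.08 q [ 10.6  32.8 -43.2  94.4  24.7  62.7  39.5]
```

Emit:
{"fn": "carry_out", "kwargs": {"series": "0 0 0 0 0 0.06; 0 0 0 0 0 0.12; 0 0 0 0 0 0.15"}}

```text
t: 8.15
tcp_pos: [0.5617, 0.1866, 0.0667]
ee_rot: [[-0.942, 0.335, 0.001], [0.335, 0.942, 0.001], [-0.0, 0.001, -1.0]]
wrist_force: [-0.5, -0.6, 5.8]
finger_gap: 0.0347
```

Run:
```python
from h import *
o=st()
```

```text
t 8.15 p [561.71 186.62  66.67] yaw 160.42 tilt [0.0005 0.0005] F [-0.48 -0.63  5.83] M [-0.213  0.232  0.092] gap 34.71 q [  9.4  32.2 -41.4  94.5  23.5  62.3  31.7]
```

Emit:
{"fn": "carry_out", "kwargs": {"series": "0 0 0 0 0 0.03; 0 0 0 0 0 0.05"}}

```text
t: 8.4
tcp_pos: [0.5617, 0.1867, 0.0667]
ee_rot: [[-0.925, 0.381, 0.001], [0.381, 0.925, 0.001], [-0.0, 0.001, -1.0]]
wrist_force: [-0.5, -1.6, 4.4]
finger_gap: 0.0349
```

Run:
```python
from h import *
o=st()
```

```text
t 8.4 p [561.74 186.66  66.66] yaw 157.59 tilt [0.0006 0.0006] F [-0.51 -1.59  4.39] M [-0.152  0.191  0.134] gap 34.92 q [  9.   32.1 -40.8  94.5  23.1  62.1  29.2]
```

Emit:
{"fn": "carry_out", "kwargs": {"series": "0 0 0 0 0 0.03; 0 0 0 0 0 0.05"}}

```text
t: 8.65
tcp_pos: [0.5617, 0.1867, 0.0667]
ee_rot: [[-0.904, 0.427, 0.001], [0.427, 0.904, 0.001], [-0.0, 0.001, -1.0]]
wrist_force: [-0.2, -1.2, 5.4]
finger_gap: 0.0352
```

```bash
python3 -c "from h import *; st()"
```

```text
t 8.65 p [561.75 186.67  66.65] yaw 154.72 tilt [0.0006 0.0006] F [-0.21 -1.25  5.39] M [-0.106  0.2    0.128] gap 35.2 q [  8.6  31.9 -40.2  94.5  22.7  62.   26.6]
```

Emit:
{"fn": "carry_out", "kwargs": {"series": "0 0 0 0 0 0.03; 0 0 0 0 0 0.05"}}

```text
t: 8.9
tcp_pos: [0.5618, 0.1868, 0.0667]
ee_rot: [[-0.882, 0.472, 0.001], [0.472, 0.882, 0.001], [-0.0, 0.001, -1.0]]
wrist_force: [-0.5, -0.9, 5.3]
finger_gap: 0.0348
```

```bash
python3 -c "from h import *; st()"
```

```text
t 8.9 p [561.76 186.76  66.67] yaw 151.85 tilt [0.0007 0.0007] F [-0.54 -0.93  5.31] M [-0.105  0.114  0.091] gap 34.84 q [  8.2  31.7 -39.6  94.5  22.3  61.9  24. ]
```

Emit:
{"fn": "carry_out", "kwargs": {"series": "0 0 0 0 0 0.03; 0 0 0 0 0 0.05"}}

```text
t: 9.15
tcp_pos: [0.5618, 0.1868, 0.0667]
ee_rot: [[-0.857, 0.516, 0.001], [0.516, 0.857, 0.001], [-0.0, 0.001, -1.0]]
wrist_force: [-1.6, -0.2, 4.4]
finger_gap: 0.0351
```

```bash
python3 -c "from h import *; st()"
```

```text
t 9.15 p [561.77 186.76  66.66] yaw 148.96 tilt [0.0007 0.0008] F [-1.57 -0.2   4.45] M [-0.057  0.093  0.125] gap 35.1 q [  7.8  31.5 -39.   94.5  21.9  61.8  21.3]
```

Emit:
{"fn": "carry_out", "kwargs": {"series": "0 0 0 0 0 0.03; 0 0 0 0 0 0.05"}}

```text
t: 9.4
tcp_pos: [0.5618, 0.1868, 0.0667]
ee_rot: [[-0.83, 0.558, 0.001], [0.558, 0.83, 0.001], [-0.0, 0.001, -1.0]]
wrist_force: [-0.2, 0.1, 4.7]
finger_gap: 0.0349
```

```bash
python3 -c "from h import *; st()"
```

```text
t 9.4 p [561.82 186.81  66.66] yaw 146.1 tilt [0.0008 0.0008] F [-0.21  0.11  4.68] M [0.004 0.03  0.118] gap 34.9 q [  7.4  31.3 -38.4  94.6  21.5  61.7  18.7]
```

Emit:
{"fn": "carry_out", "kwargs": {"series": "0 0 0 0 0 0.03; 0 0 0 0 0 0.05"}}

```text
t: 9.65
tcp_pos: [0.5618, 0.1868, 0.0667]
ee_rot: [[-0.801, 0.599, 0.001], [0.599, 0.801, 0.001], [-0.0, 0.001, -1.0]]
wrist_force: [0.0, 0.2, 4.5]
finger_gap: 0.0351
```

```bash
python3 -c "from h import *; st()"
```

```text
t 9.65 p [561.84 186.81  66.65] yaw 143.22 tilt [0.0008 0.0009] F [0.02 0.17 4.51] M [0.124 0.03  0.109] gap 35.11 q [  7.   31.2 -37.9  94.6  21.2  61.5  16.1]
```

Emit:
{"fn": "carry_out", "kwargs": {"series": "0 0 0 0 0 0.03; 0 0 0 0 0 0.05"}}

```text
t: 9.9
tcp_pos: [0.5618, 0.1868, 0.0667]
ee_rot: [[-0.77, 0.638, 0.001], [0.638, 0.77, 0.001], [-0.0, 0.001, -1.0]]
wrist_force: [-0.4, -0.1, 5.7]
finger_gap: 0.0349
```

```bash
python3 -c "from h import *; st()"
```

```text
t 9.9 p [561.84 186.85  66.66] yaw 140.34 tilt [0.0008 0.0009] F [-0.4  -0.1   5.74] M [ 0.174 -0.047  0.141] gap 34.93 q [  6.6  31.  -37.3  94.6  20.8  61.4  13.5]
```

Emit:
{"fn": "carry_out", "kwargs": {"series": "0 0 0 0 0 0.03; 0 0 0 0 0 0.05"}}

```text
t: 10.15
tcp_pos: [0.5619, 0.1869, 0.0667]
ee_rot: [[-0.737, 0.676, 0.001], [0.676, 0.737, 0.001], [-0.0, 0.001, -1.0]]
wrist_force: [-0.6, 1.0, 5.3]
finger_gap: 0.0352
```

```bash
python3 -c "from h import *; st()"
```

```text
t 10.15 p [561.86 186.88  66.67] yaw 137.47 tilt [0.0009 0.0009] F [-0.6   1.    5.26] M [ 0.246 -0.119  0.119] gap 35.17 q [  6.1  30.8 -36.7  94.6  20.4  61.3  10.9]
```

Emit:
{"fn": "carry_out", "kwargs": {"series": "0 0 0 0 0 0.03; 0 0 0 0 0 0.05"}}

```text
t: 10.4
tcp_pos: [0.5619, 0.1869, 0.0667]
ee_rot: [[-0.702, 0.712, 0.001], [0.712, 0.702, 0.001], [-0.0, 0.001, -1.0]]
wrist_force: [0.9, 1.5, 5.1]
finger_gap: 0.0353
```

```bash
python3 -c "from h import *; st()"
```

```text
t 10.4 p [561.92 186.9   66.69] yaw 134.63 tilt [0.0011 0.0008] F [0.91 1.54 5.05] M [ 0.215 -0.266  0.709] gap 35.25 q [  5.7  30.7 -36.1  94.6  20.   61.2   8.3]
```

Emit:
{"fn": "carry_out", "kwargs": {"series": "0 0 0 0 0 0; 0 0 0 0 0 0; 0 0 0 0 0 0; 0 0 0 0 0 0", "gripper": 0.3}}

```text
t: 10.9
tcp_pos: [0.5614, 0.1861, 0.0661]
ee_rot: [[-0.702, 0.712, -0.0], [0.712, 0.702, -0.0], [0.0, -0.0, -1.0]]
wrist_force: [-0.0, 0.3, -0.0]
finger_gap: 0.0598
```

```bash
python3 -c "from h import *; st()"
```

```text
t 10.9 p [561.42 186.13  66.15] yaw 134.58 tilt [-0.0004 -0.0001] F [-0.02  0.34 -0.03] M [-0.001  0.001 -0.056] gap 59.76 q [  5.7  30.7 -36.1  94.7  20.   61.3   8.3]
```

Emit:
{"fn": "carry_out", "kwargs": {"series": "0 0 -30 0 0 0; 0 0 -80 0 0 0; 0 0 -134 0 0 0; 0 0 -134 0 0 0; 0 0 -134 0 0 0; 0 0 -134 0 0 0", "gripper": 0}}

```text
t: 11.65
tcp_pos: [0.5608, 0.1858, 0.1987]
ee_rot: [[-0.702, 0.712, -0.003], [0.712, 0.702, -0.001], [0.001, -0.002, -1.0]]
wrist_force: [-0.1, 0.2, -0.3]
finger_gap: 0.0853
```

Run:
```python
from h import *
o=st(); c=camera("wrist"); hexfit(c,o,"pics/hex4.png")
R=np.array(o["ee_rot"]);p=o["tcp_pos"]
b=(p[0],p[1],p[2],np.degrees(np.arctan2(R[1,0],R[0,0])))
rows([(.55,0,.2,60),(.545,-.27,.2,-14.5)],b)
print(proj(c,[[.5616,.187,.113]],Tcam(c,o)))
```

```text
t 11.65 p [560.84 185.76 198.7 ] yaw 134.58 tilt [-0.0026 -0.0008] F [-0.05  0.18 -0.29] M [0.008 0.006 0.003] gap 85.3 q [  7.6  23.6 -38.7  86.2  15.   75.6  12.1]
hex centre mm [561.45 187.43] flat normal deg mod60 45.15 apothem 17.41 cost 3.14 n 130 area 626
-124.7 -138.1 -1.3 0 0 1.302; -313.5 -331.2 -1.3 0 0 2.602
[[283.93962522 223.46495496]]
```

View pics/hex4.png

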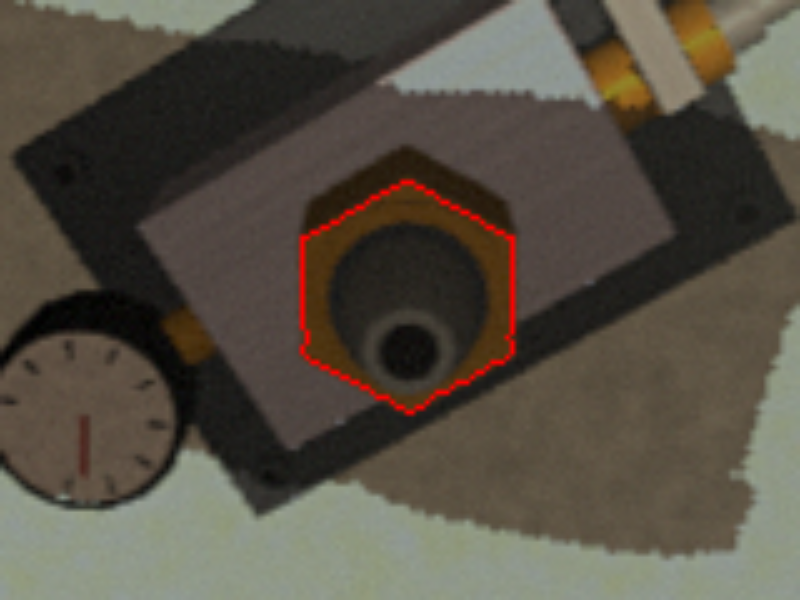

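Emit:
{"fn": "carry_out", "kwargs": {"series": "-125 -138 -1 0 0 1.302; -125 -138 -1 0 0 1.302; -125 -138 -1 0 0 1.302; -125 -138 -1 0 0 1.302; -125 -138 -1 0 0 1.302; -125 -138 -1 0 0 1.302; -125 -138 -1 0 0 1.302; -314 -331 -1 0 0 2.602; -314 -331 -1 0 0 2.602; -314 -331 -1 0 0 2.602; -314 -331 -1 0 0 2.602; -314 -331 -1 0 0 2.602; -314 -331 -1 0 0 2.602; -314 -331 -1 0 0 2.602; -314 -331 -1 0 0 2.602; -314 -331 -1 0 0 2.602; -314 -331 -1 0 0 2.602"}}

```text
t: 13.82
tcp_pos: [0.5461, -0.2696, 0.2011]
ee_rot: [[0.969, -0.248, -0.0], [-0.248, -0.969, 0.0], [-0.0, -0.0, -1.0]]
wrist_force: [-0.1, -0.4, 0.5]
finger_gap: 0.0851
```

Run:
```python
from h import *
o=st(); c=save("wrist","pics/w5.png")
crop(c,0,0,560,420,1.4,"pics/w5b.png",2)
```

```text
t 13.82 p [ 546.11 -269.62  201.08] yaw -14.37 tilt [-0.0003  0.0003] F [-0.12 -0.4   0.47] M [-0.016 -0.032  0.022] gap 85.14 q [ 27.1  21.3  -5.1  84.3   1.9  74.5 -82.5]
```

View pics/w5b.png

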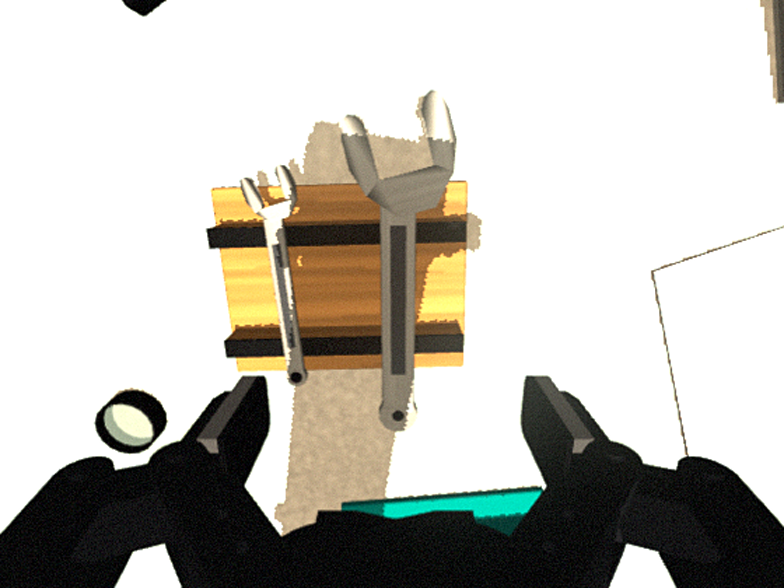

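Run:
```python
from h import *
o=status.get_obs(); c=camera("wrist"); T=Tcam(c,o)
im=c["image"]
crop(c,230,50,110,90,7,"pics/w5j.png",1.9)
crop(c,240,130,90,190,3.1,"pics/w5h.png",2.2)
R=np.array(o["ee_rot"]);p=np.array(o["tcp_pos"])
g=cv2.cvtColor(im,cv2.COLOR_RGB2GRAY).astype(float)
for v in (180,200,220,240,260): print(v, g[v,262:310].astype(int).tolist())
```

```text
180 [50, 49, 51, 52, 49, 52, 51, 47, 50, 51, 53, 64, 64, 65, 66, 68, 54, 36, 32, 27, 27, 30, 26, 28, 30, 29, 32, 39, 52, 69, 70, 65, 69, 59, 51, 49, 55, 51, 53, 55, 57, 57, 57, 52, 58, 58, 55, 58]
200 [60, 58, 56, 61, 55, 60, 61, 60, 59, 52, 53, 60, 66, 61, 62, 67, 54, 32, 27, 30, 28, 27, 30, 31, 32, 25, 27, 40, 59, 69, 65, 62, 69, 67, 56, 54, 58, 62, 58, 57, 57, 65, 93, 118, 120, 113, 117, 116]
220 [70, 66, 66, 68, 66, 67, 63, 68, 67, 56, 58, 58, 64, 61, 62, 68, 56, 38, 31, 27, 31, 29, 29, 30, 30, 30, 27, 50, 59, 66, 69, 67, 70, 60, 65, 69, 70, 78, 85, 111, 133, 133, 131, 133, 135, 133, 132, 131]
240 [16, 21, 22, 17, 16, 15, 12, 16, 13, 14, 38, 58, 66, 65, 62, 64, 58, 42, 26, 28, 31, 31, 32, 27, 26, 32, 28, 46, 59, 66, 64, 66, 62, 53, 35, 16, 18, 18, 22, 27, 25, 27, 31, 25, 23, 29, 26, 28]
260 [56, 55, 56, 58, 58, 54, 52, 51, 50, 51, 45, 52, 65, 67, 63, 64, 63, 47, 25, 29, 30, 35, 27, 29, 30, 32, 34, 49, 64, 63, 66, 68, 60, 68, 100, 108, 112, 112, 112, 111, 112, 113, 114, 113, 110, 116, 113, 110]
```

View pics/w5j.png

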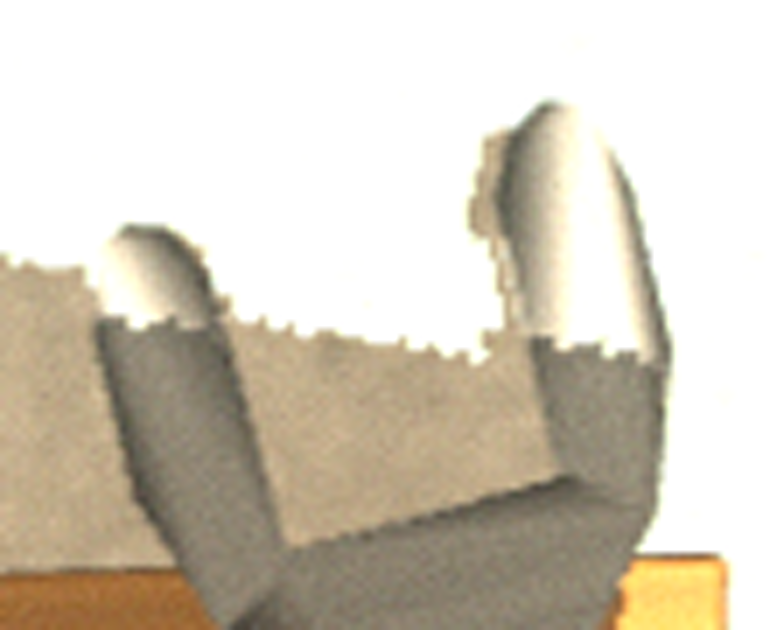

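View pics/w5h.png

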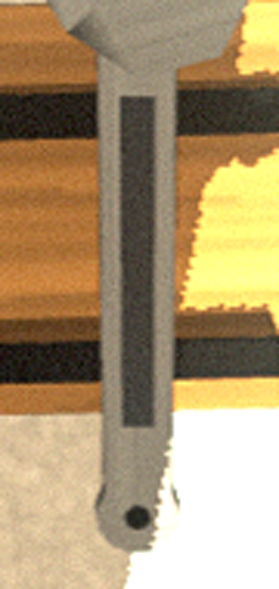

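Run:
```python
from h import *
o=status.get_obs(); c=camera("wrist"); T=Tcam(c,o)
R=np.array(o["ee_rot"]);p=np.array(o["tcp_pos"])
def loc(uv,z):
    P=onplane(c,uv,z,T); return np.round(((P-p)@R)*1e3,2)[:,:2], np.round(P[:,:2]*1e3,1)
print("strip",loc([(284.0,180),(283.8,220),(283.95,260)],.045))
print("hole",loc([(284.1,296.6)],.045)); print("tail",loc([(283.5,307.6)],.045))
J=lambda x,y:((x+.5)/7-.5+230,(y+.5)/7-.5+50)
print("jaw bottom L,R",loc([J(285,548),J(580,475)],.047))
print("inner L",loc([J(235,380),J(275,520)],.047),"inner R",loc([J(535,350),J(555,465)],.047))
print("tips",loc([J(145,228),J(555,102)],.040))
print("strip ends",loc([((137)/3.1+240,97/3.1+130),(137/3.1+240,427/3.1+130)],.045))
```

```text
strip (array([[ 16.71,   1.08],
       [-23.31,   0.97],
       [-66.75,   1.21]]), array([[ 562.1, -274.9],
       [ 523.3, -264.9],
       [ 481.2, -254.3]]))
hole (array([[-109.92,    1.47]]), array([[ 439.4, -243.7]]))
tail (array([[-123.61,    0.85]]), array([[ 426.2, -239.7]]))
jaw bottom L,R (array([[ 64.55, -11.32],
       [ 73.52,  26.18]]), array([[ 611.5, -274.8],
       [ 610.8, -313.4]]))
inner L (array([[ 84.91, -17.37],
       [ 68.  , -12.56]]), array([[ 632.7, -274.1],
       [ 615.2, -274.5]])) inner R (array([[88.47, 20.13],
       [74.73, 22.98]]), array([[ 626.8, -311.3],
       [ 612.8, -310.6]]))
tips (array([[103.28, -28.79],
       [117.82,  22.46]]), array([[ 653.4, -267.6],
       [ 654.7, -320.8]]))
strip ends (array([[ 34.39,   1.22],
       [-75.59,   1.49]]), array([[ 579.2, -279.5],
       [ 472.6, -252.3]]))
```

Emit:
{"fn": "carry_out", "kwargs": {"series": "3 1.2 50 0 0 0; 3 1.2 100 0 0 0; 3 1.2 140 0 0 0; 3 1.2 160 0 0 0; 3 1.2 172 0 0 0; 3 1.2 172 0 0 0; 3 1.2 172 0 0 0"}}

```text
t: 14.85
tcp_pos: [0.5496, -0.272, 0.0306]
ee_rot: [[0.968, -0.25, 0.002], [-0.25, -0.968, -0.001], [0.002, 0.0, -1.0]]
wrist_force: [0.6, 0.4, -0.4]
finger_gap: 0.085
```

Emit:
{"fn": "carry_out", "kwargs": {"series": "0 0 0 0 0 0; 0 0 0 0 0 0; 0 0 0 0 0 0; 0 0 0 0 0 0; 0 0 0 0 0 0; 0 0 0 0 0 0; 0 0 0 0 0 0; 0 0 0 0 0 0; 0 0 0 0 0 0", "gripper": 0.9}}

```text
t: 15.98
tcp_pos: [0.549, -0.2717, 0.0297]
ee_rot: [[0.968, -0.25, 0.001], [-0.25, -0.968, -0.0], [0.001, 0.0, -1.0]]
wrist_force: [-1.3, -0.1, 5.1]
finger_gap: 0.0231
```

Run:
```python
from h import *
o=st(); s=camera("side"); crop(s,230,90,140,110,5.5,"pics/s6.png")
```

```text
t 15.98 p [ 549.01 -271.74   29.73] yaw -14.51 tilt [ 0.0005 -0.0002] F [-1.27 -0.12  5.1 ] M [0.027 0.316 0.013] gap 23.06 q [ 27.   30.8  -4.9  93.9   3.   55.4 -83.4]
```

View pics/s6.png

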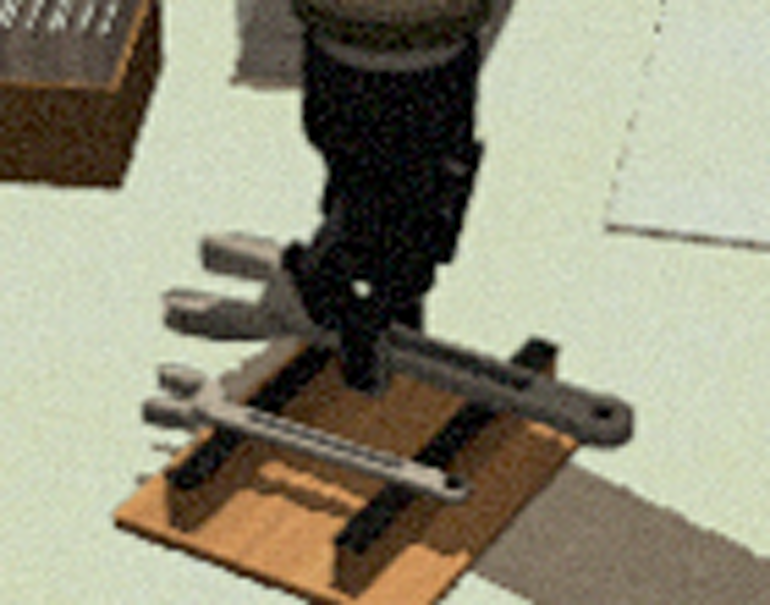

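Emit:
{"fn": "carry_out", "kwargs": {"series": "0 0 -8 0 0 0; 0 0 -20 0 0 0; 0 0 -45 0 0 0; 0 0 -80 0 0 0; 0 0 -120 0 0 0; 0 0 -140 0 0 0; 0 0 -140 0 0 0; 0 0 -140 0 0 0; 0 0 -140 0 0 0"}}

```text
t: 17.15
tcp_pos: [0.5479, -0.2713, 0.1676]
ee_rot: [[0.968, -0.25, -0.003], [-0.25, -0.968, 0.001], [-0.003, -0.001, -1.0]]
wrist_force: [0.1, -1.2, -5.2]
finger_gap: 0.0231
```

Run:
```python
from h import *
o=st(); c=camera("wrist"); cv2.imwrite("pics/w7.png",c["image"][:,:,::-1]); crop(c,180,40,220,280,2.1,"pics/w7c.png",2.2)
```

```text
t 17.15 p [ 547.93 -271.28  167.62] yaw -14.5 tilt [-0.0027  0.0013] F [ 0.14 -1.17 -5.24] M [ 0.018  0.062 -0.015] gap 23.13 q [ 27.2  22.9  -5.1  86.4   2.1  70.9 -82.7]
```

View pics/w7c.png

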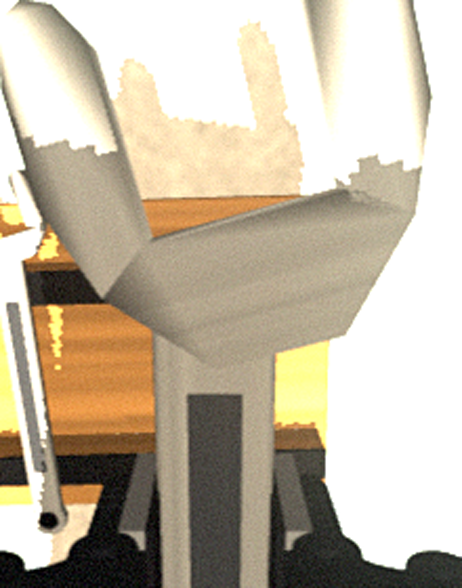

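Run:
```python
from h import *
c=camera("wrist")
crop(c,170,20,220,130,3.6,"pics/w7d.png",1.1)
```

```text
(no output)
```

View pics/w7d.png

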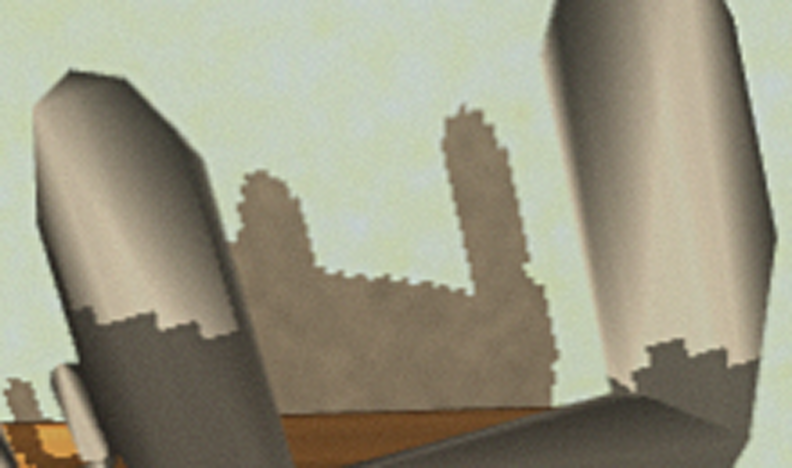

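Run:
```python
from h import *
c=camera("wrist"); M=np.array(c["mount"])
J=lambda x,y:((x+.5)/3.6-.5+170,(y+.5)/3.6-.5+20)
L=[J(205,165),J(248,315),J(290,468)]; Rr=[J(545,45),J(578,210),J(612,380)]
B=[J(360,468),J(600,398)]
B2=[((150)/2.1+180,(240)/2.1+40),(345/2.1+180,188/2.1+40)]
for z in (-.0173,-.0103,-.0033):
    l=onplane(c,L,z,M)[:,:2]*1e3; r=onplane(c,Rr,z,M)[:,:2]*1e3; b=onplane(c,B2,z,M)[:,:2]*1e3
    al=np.degrees(np.arctan2(*(l[0]-l[-1])[::-1])); ar=np.degrees(np.arctan2(*(r[0]-r[-1])[::-1]))
    ab=np.degrees(np.arctan2(*(b[1]-b[0])[::-1]))
    a=np.radians((al+ar)/2); n=np.array([-np.sin(a),np.cos(a)]); d=np.array([np.cos(a),np.sin(a)])
    wl=l@n; wr=r@n
    bot=(b@d)
    print(z,"angles",al,ar,ab-90,"width",(wr.mean()-wl.mean()),"mid offset",(wr.mean()+wl.mean())/2,"bottom",bot, "centre",d*(bot.mean()+22)+n*(wr.mean()+wl.mean())/2)
# strip line
P=[((188+241)/2/2.1+180,400/2.1+40),((188+241)/2/2.1+180,580/2.1+40)]
print(onplane(c,P,-.0153,M)*1e3)
```

```text
-0.0173 angles -14.290903416614006 -14.62733097539651 -14.73129140541343 width 33.59776667642272 mid offset 20.6484755601518 bottom [62.67415807 62.84083064] centre [87.22858958 -1.16856814]
-0.0103 angles -14.290903416614 -14.62733097539651 -14.731291405413401 width 35.618796620960815 mid offset 20.789732513180287 bottom [62.03454717 62.21124571] centre [86.64936222 -0.87333316]
-0.0033 angles -14.290903416614006 -14.62733097539651 -14.731291405413415 width 37.639826565498915 mid offset 20.930989466208775 bottom [61.39493627 61.58166079] centre [86.07013485 -0.57809817]
[[ 30.6930755   -0.6127539  -15.3       ]
 [-10.21064424  -0.59564289 -15.3       ]]
```

Run:
```python
from h import *
st()
b=(.5477,-.2713,.168,-14.5)
rows([(.6,-.1,.17,50),(.6478,.0699,.17,120.1)],b)
```

```text
t 17.3 p [ 548.39 -271.45  168.35] yaw -14.5 tilt [-0.0015  0.0008] F [ 0.36 -0.37 -5.36] M [-0.04   0.062  0.047] gap 22.87 q [ 27.2  22.9  -5.1  86.3   2.1  70.9 -82.7]
7.7 -178.9 -2.0 0 0 -1.126; 11.5 -355.4 -2.0 0 0 -2.349
```

Emit:
{"fn": "carry_out", "kwargs": {"series": "2 -40 -2 0 0 -0.18; 4 -80 -2 0 0 -0.36; 6 -110 -2 0 0 -0.54; 8 -140 -2 0 0 -0.72; 8 -160 -2 0 0 -0.9; 8 -180 -2 0 0 -1.08; 9 -210 -2 0 0 -1.26; 9 -240 -2 0 0 -1.44; 10 -270 -2 0 0 -1.62; 10 -300 -2 0 0 -1.8; 11 -330 -2 0 0 -1.98; 11 -345 -2 0 0 -2.16; 11 -355 -2 0 0 -2.3; 11 -355 -2 0 0 -2.349; 11 -355 -2 0 0 -2.349; 11 -355 -2 0 0 -2.349; 11 -355 -2 0 0 -2.349"}}

```text
t: 19.42
tcp_pos: [0.6484, 0.069, 0.1713]
ee_rot: [[-0.5, 0.866, -0.0], [0.866, 0.5, -0.0], [-0.0, -0.0, -1.0]]
wrist_force: [-0.0, 0.9, -5.2]
finger_gap: 0.0228
```

Run:
```python
from h import *
o=st(); c=camera("wrist"); cv2.imwrite("pics/w8.png",c["image"][:,:,::-1]); crop(c,150,0,260,210,3,"pics/w8c.png",1.6)
T=Tcam(c,o); print(proj(c,[[.5615,.1872,.113],[.5615,.1872,.086]],T))
```

```text
t 19.42 p [648.36  69.01 171.26] yaw 120.02 tilt [-0.     -0.0001] F [-0.01  0.95 -5.19] M [-0.087  0.034  0.002] gap 22.79 q [ 14.3  31.5 -34.7  78.1  17.9  75.8   9.3]
[[251.9435486  -19.56723462]
 [256.01599545  -1.28469217]]
```

View pics/w8c.png

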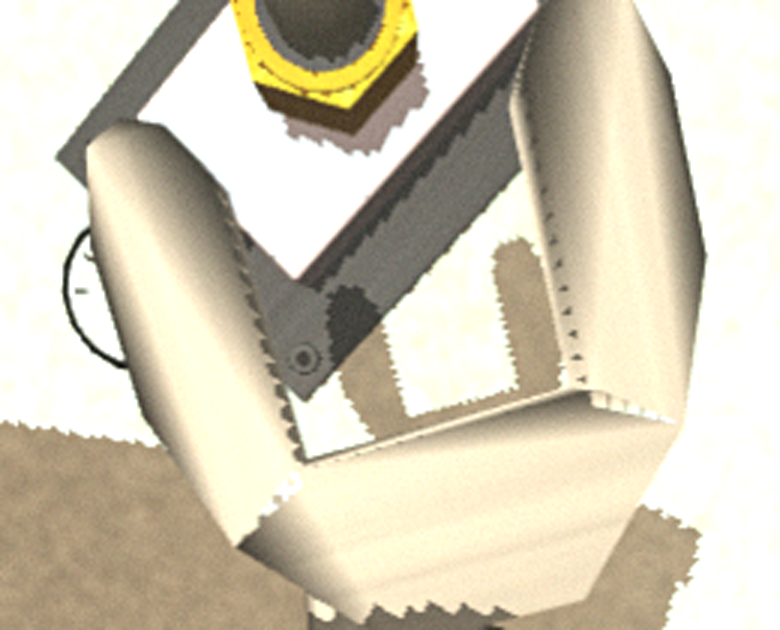

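Emit:
{"fn": "carry_out", "kwargs": {"series": "1 0 40 0 0 0; 1 0 80 0 0 0; 1 0 100 0 0 0; 1 0 108 0 0 0; 1 0 108 0 0 0; 12.5 -3 108 0 0 0; 24 -6 108 0 0 0; 24 -6 108 0 0 0; 24 -6 108 0 0 0; 24 -6 108 0 0 0"}}

```text
t: 20.72
tcp_pos: [0.6314, 0.0865, 0.0634]
ee_rot: [[-0.501, 0.866, 0.0], [0.866, 0.501, -0.0], [-0.0, 0.0, -1.0]]
wrist_force: [-0.4, -0.9, -4.8]
finger_gap: 0.0226
```

Run:
```python
from h import *
o=st(); c=camera("wrist"); cv2.imwrite("pics/w9.png",c["image"][:,:,::-1]); crop(c,150,0,260,200,3,"pics/w9c.png",1.4)
T=Tcam(c,o); print(proj(c,[[.5615,.1872,.113],[.5615,.1872,.086]],T))
s=camera("side"); crop(s,130,170,190,150,4.2,"pics/s9.png",1.6)
```

```text
t 20.72 p [631.43  86.48  63.4 ] yaw 120.04 tilt [ 0.0003 -0.0003] F [-0.37 -0.9  -4.81] M [-0.101 -0.07   0.01 ] gap 22.61 q [ 12.8  35.3 -33.4  87.2  20.8  63.7   5. ]
[[236.65437249 -98.08546197]
 [249.0839115  -39.58406591]]
```

View pics/w9c.png

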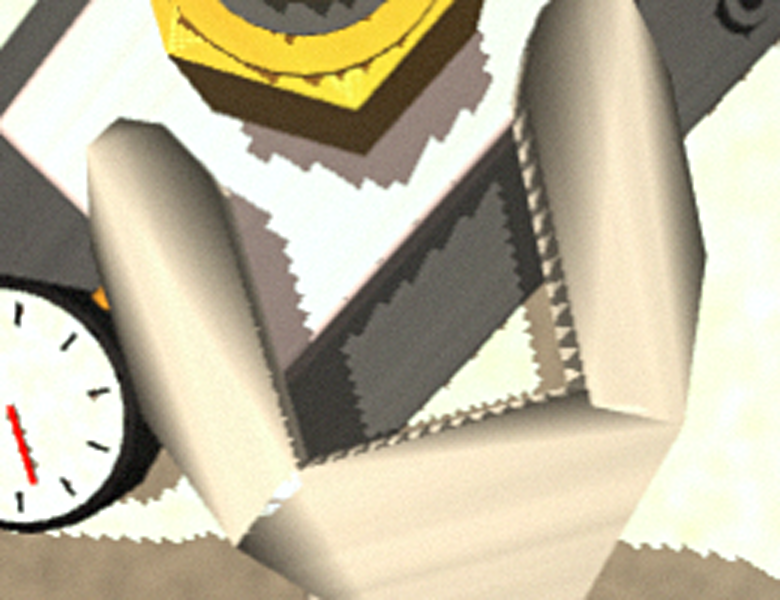

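View pics/s9.png

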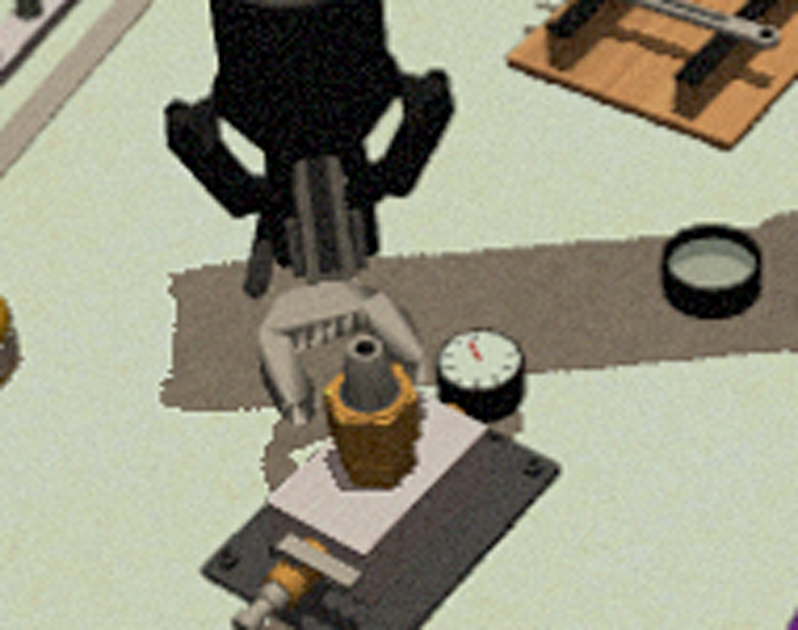

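Run:
```python
from h import *
c=camera("wrist"); o=st(); M=np.array(c["mount"])
crop(c,190,0,130,60,6,"pics/w10n.png",1.2); crop(c,170,30,100,130,4.5,"pics/w10l.png",1.2); crop(c,310,20,60,120,4.8,"pics/w10r.png",1.2)
J=lambda x,y:((x+.5)/3-.5+150,(y+.5)/3-.5)
zt=o["tcp_pos"][2]
a=np.radians(-14.5); n=np.array([-np.sin(a),np.cos(a)]); d=np.array([np.cos(a),np.sin(a)])
t=onplane(c,[J(355,109),J(172,55)],zt-.086,M)[:,:2]*1e3; b=onplane(c,[J(370,156),J(212,110)],zt-.060,M)[:,:2]*1e3
print("corner top",t, t@n,t@d); print("corner bot",b,b@n,b@d)
print("angle flat left edge", np.degrees(np.arctan2(*(t[1]-t[0])[::-1])),np.degrees(np.arctan2(*(b[1]-b[0])[::-1])))
```

```text
t 20.88 p [631.28  86.7   63.24] yaw 120.05 tilt [-0.0001  0.    ] F [-0.94 -0.06 -5.32] M [-0.012 -0.025 -0.01 ] gap 22.93 q [ 12.8  35.4 -33.4  87.2  20.8  63.7   5. ]
corner top [[101.73672821  -4.66983811]
 [106.84237805 -23.78602657]] [20.95174967  3.72280955] [ 99.66540744 109.39474163]
corner bot [[101.82441473  -3.78882576]
 [107.3284256  -24.48658474]] [21.82665465  3.1662624 ] [ 99.52971306 110.04071318]
angle flat left edge -75.04620031402816 -75.10836848480167
```

View pics/w10n.png

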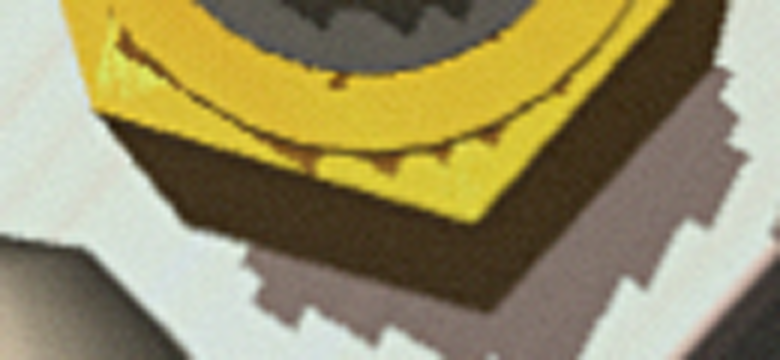

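View pics/w10l.png

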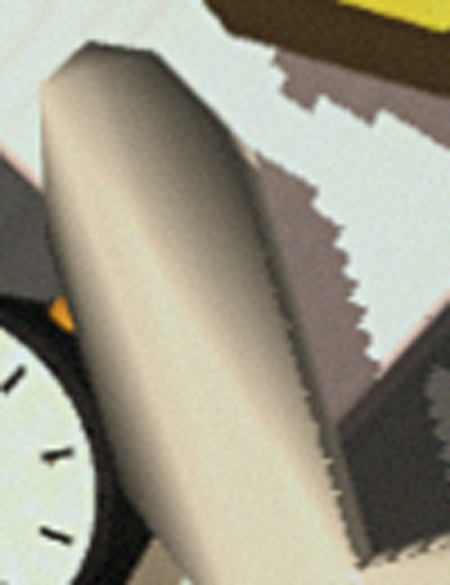

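View pics/w10r.png

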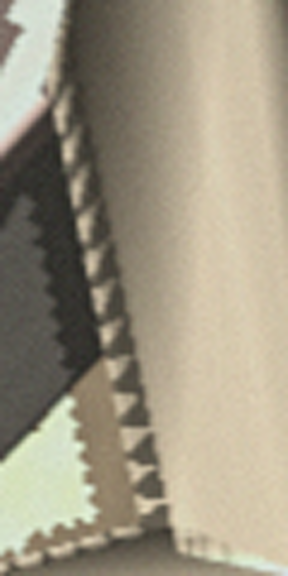

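Run:
```python
from h import *
c=camera("wrist"); o=status.get_obs(); M=np.array(c["mount"]); zt=o["tcp_pos"][2]
N=lambda x,y:((x+.5)/6-.5+190,(y+.5)/6-.5)
Lf=lambda x,y:((x+.5)/4.5-.5+170,(y+.5)/4.5-.5+30)
Rf=lambda x,y:((x+.5)/4.8-.5+310,(y+.5)/4.8-.5+20)
ang=lambda p:np.degrees(np.arctan2(*(p[0]-p[-1])[::-1]))
def f(uv,z): return onplane(c,uv,z,M)[:,:2]*1e3
lt=f([Lf(250,165),Lf(358,565)],-.0173); lb=f([Lf(262,195),Lf(370,560)],-.0033)
rt=f([Rf(72,90),Rf(170,530)],-.0173); rb=f([Rf(52,95),Rf(135,520)],-.0033)
print([round(ang(x),2) for x in (lt,lb,rt,rb)])
for aa in (-14.5,-15):
    a=np.radians(aa); n=np.array([-np.sin(a),np.cos(a)]); d=np.array([np.cos(a),np.sin(a)])
    for L,Rr in ((lt,rt),(lb,rb)):
        print(aa,"L",(L@n).round(2),"R",(Rr@n).round(2),"w",round((Rr@n).mean()-(L@n).mean(),2),"mid",round(((Rr@n).mean()+(L@n).mean())/2,2))
    ct=f([N(473,222),N(95,108)],zt-.086); cb=f([N(488,312),N(190,225)],zt-.060)
    print("corners top n",(ct@n).round(2),"bot",(cb@n).round(2),"d",(ct@d).round(2),(cb@d).round(2), "edge ang",ang(ct[::-1]),ang(cb[::-1]))
```

```text
[np.float64(-13.59), np.float64(-15.15), np.float64(-16.09), np.float64(-14.24)]
-14.5 L [4.37 3.88] R [39.23 40.09] w 35.54 mid 21.89
-14.5 L [2.87 3.24] R [40.05 39.9 ] w 36.92 mid 21.51
corners top n [21.04  3.28] bot [21.03  3.44] d [ 99.47 109.63] [ 99.76 109.69] edge ang -74.7260614287759 -75.06198035497864
-15 L [5.2  4.44] R [40.06 40.65] w 35.54 mid 22.59
-15 L [3.71 3.79] R [40.9  40.46] w 36.93 mid 22.21
corners top n [21.9   4.24] bot [21.9   4.39] d [ 99.28 109.59] [ 99.58 109.66] edge ang -74.7260614287759 -75.06198035497864
```

Emit:
{"fn": "carry_out", "kwargs": {"series": "0 -0.3 0 0 0 0; 3.8 -1.3 0 0 0 0; 7.6 -2.3 0 0 0 0; 11.5 -3.3 0 0 0 0; 15.4 -4.3 0 0 0 0; 15.4 -4.3 0 0 0 0"}}

```text
t: 21.68
tcp_pos: [0.6194, 0.0987, 0.0634]
ee_rot: [[-0.502, 0.865, -0.0], [0.865, 0.502, 0.0], [0.0, 0.0, -1.0]]
wrist_force: [1.2, 0.0, -5.1]
finger_gap: 0.0228
```

Run:
```python
from h import *
o=st()
c=camera("wrist"); crop(c,150,0,260,200,3,"pics/w11c.png",1.4)
```

```text
t 21.68 p [619.38  98.75  63.4 ] yaw 120.13 tilt [-0.0001  0.0002] F [ 1.18  0.02 -5.12] M [-0.035  0.007  0.019] gap 22.75 q [ 12.2  34.3 -33.8  88.9  20.6  63.1   3.7]
```

View pics/w11c.png

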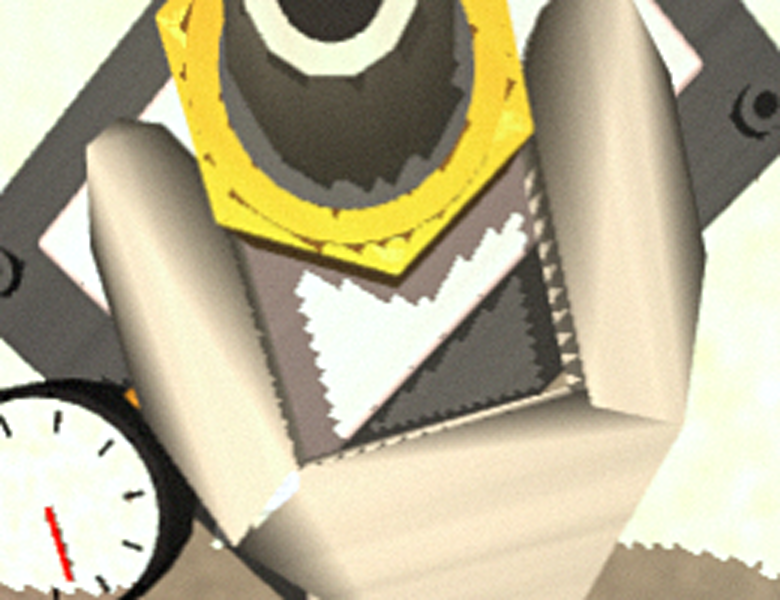

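Emit:
{"fn": "carry_out", "kwargs": {"series": "4 -1.05 0 0 0 0; 8 -2.1 0 0 0 0; 12 -3.15 0 0 0 0; 16 -4.2 0 0 0 0; 18.7 -5 0 0 0 0; 18.7 -5 0 0 0 0"}}

```text
t: 22.48
tcp_pos: [0.6061, 0.1118, 0.0635]
ee_rot: [[-0.501, 0.865, 0.0], [0.865, 0.501, -0.0], [-0.0, 0.0, -1.0]]
wrist_force: [0.5, 0.3, -4.2]
finger_gap: 0.0227
```

Run:
```python
from h import *
o=st()
c=camera("wrist"); crop(c,150,0,260,200,3,"pics/w12c.png",1.4)
```

```text
t 22.48 p [606.08 111.79  63.47] yaw 120.07 tilt [ 0.0004 -0.0001] F [ 0.49  0.33 -4.24] M [-0.064  0.006 -0.029] gap 22.68 q [ 11.5  33.2 -34.2  90.8  20.4  62.3   2.1]
```

View pics/w12c.png

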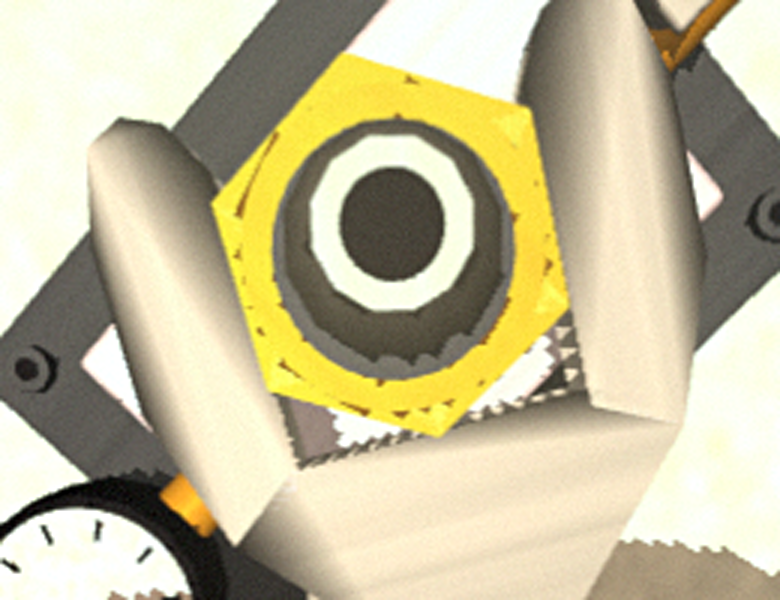

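```bash
cat >> h.py <<'E'
def corners(c,o,pts,s,x0,y0):
    M=np.array(c["mount"]); zt=o["tcp_pos"][2]
    uv=[((x+.5)/s-.5+x0,(y+.5)/s-.5+y0) for x,y in pts]
    P=onplane(c,uv,zt-.086,M)[:,:2]*1e3
    # fit centre+angle (hex corner radius 20.78)
    q=P[:,0]+1j*P[:,1]; cen=q.mean(); a=np.angle(((q-cen)**6).sum())/6
    print("centre tool",cen,"r",np.abs(q-cen).round(2),"corner ang tool mod60 deg",np.degrees(a), "each",((np.degrees(np.angle(q-cen)))%60).round(1))
    R=np.array(o["ee_rot"]); W=np.array(o["tcp_pos"])*1e3+R@np.array([cen.real,cen.imag,0]); print("axis world",W[:2].round(2),"flat normal world mod60", (np.degrees(np.arctan2(R[1,0],R[0,0]))-np.degrees(a)+30)%60)
E
python3 - <<'E'
from h import *
o=st(); c=camera("wrist")
corners(c,o,[(345,52),(525,103),(567,298),(440,435),(272,392),(213,203)],3,150,0)
E
```

```text
t 22.52 p [606.05 111.84  63.4 ] yaw 120.07 tilt [0.0002 0.0001] F [ 1.04 -0.13 -4.29] M [-0.068  0.016 -0.015] gap 23.18 q [ 11.5  33.2 -34.2  90.8  20.3  62.3   2.1]
centre tool (87.51649705907155-0.5795258628729503j) r [20.26 20.39 20.03 20.57 20.53 20.37] corner ang tool mod60 deg -15.880557872930595 each [45.5 43.3 43.6 44.7 43.2 44.4]
axis world [561.7  187.29] flat normal world mod60 45.95332077404197
```

```bash
cat >> h.py <<'E'
def arc(thetas,A=(87.3,-0.6)):
    print("; ".join("%.1f %.1f 0 0 0 %.3f"%(A[0]*(1-np.cos(t))+A[1]*np.sin(t),A[1]*(1-np.cos(t))-A[0]*np.sin(t),t) for t in thetas))
E
python3 -c "
from h import *
arc([.03,.06,.09]); arc([.02,.04]);arc(np.arange(.05,.96,.05))"
```

```text
0.0 -2.6 0 0 0 0.030; 0.1 -5.2 0 0 0 0.060; 0.3 -7.8 0 0 0 0.090
0.0 -1.7 0 0 0 0.020; 0.0 -3.5 0 0 0 0.040
0.1 -4.4 0 0 0 0.050; 0.4 -8.7 0 0 0 0.100; 0.9 -13.1 0 0 0 0.150; 1.6 -17.4 0 0 0 0.200; 2.6 -21.6 0 0 0 0.250; 3.7 -25.8 0 0 0 0.300; 5.1 -30.0 0 0 0 0.350; 6.7 -34.0 0 0 0 0.400; 8.4 -38.0 0 0 0 0.450; 10.4 -41.9 0 0 0 0.500; 12.6 -45.7 0 0 0 0.550; 14.9 -49.4 0 0 0 0.600; 17.4 -53.0 0 0 0 0.650; 20.1 -56.4 0 0 0 0.700; 23.0 -59.7 0 0 0 0.750; 26.0 -62.8 0 0 0 0.800; 29.2 -65.8 0 0 0 0.850; 32.6 -68.6 0 0 0 0.900; 36.0 -71.3 0 0 0 0.950
```

Emit:
{"fn": "carry_out", "kwargs": {"series": "0 -2.6 0 0 0 0.03; 0.1 -5.2 0 0 0 0.06; 0.1 -5.2 0 0 0 0.06"}}

```text
t: 22.95
tcp_pos: [0.6012, 0.1091, 0.0633]
ee_rot: [[-0.448, 0.894, -0.0], [0.894, 0.448, -0.0], [-0.0, -0.0, -1.0]]
wrist_force: [-0.3, -0.6, -5.0]
finger_gap: 0.0228
```

```bash
cat >> h.py <<'E'
def nutM(A=(561.6,187.2)):
    o=st(); p=np.array(o["tcp_pos"])*1e3; F=np.array(o["wrist_force"]); M=o["ft_torque"][2]
    r=(p[:2]-A)/1e3; R=np.array(o["ee_rot"])
    print("F tool",np.round(R.T@F,2)," torque about axis",round(r[0]*F[1]-r[1]*F[0]+M,3),"r",round(np.hypot(*r)*1e3,2))
E
python3 -c "from h import *; nutM()"
```

```text
t 22.95 p [601.22 109.13  63.32] yaw 116.59 tilt [-0.0002 -0.0002] F [-0.27 -0.64 -4.99] M [-0.202  0.067  0.08 ] gap 22.77 q [ 11.4  32.5 -33.6  91.7  19.7  61.9  -0.9]
F tool [-0.45 -0.53  4.99]  torque about axis 0.033 r 87.55
```

Emit:
{"fn": "carry_out", "kwargs": {"series": "0 -1.7 0 0 0 0.02; 0 -3.5 0 0 0 0.04; 0 -3.5 0 0 0 0.04"}}

```text
t: 23.32
tcp_pos: [0.5983, 0.1078, 0.0634]
ee_rot: [[-0.412, 0.911, 0.0], [0.911, 0.412, 0.0], [-0.0, 0.0, -1.0]]
wrist_force: [0.5, -1.5, -5.8]
finger_gap: 0.0224
```

```bash
python3 -c "from h import *; nutM()"
```

```text
t 23.32 p [598.32 107.8   63.4 ] yaw 114.33 tilt [0.0002 0.    ] F [ 0.49 -1.46 -5.8 ] M [-0.263  0.047  0.211] gap 22.39 q [ 11.3  32.  -33.2  92.2  19.3  61.6  -2.9]
F tool [-1.54 -0.16  5.8 ]  torque about axis 0.197 r 87.48
```

Emit:
{"fn": "carry_out", "kwargs": {"series": "0 -1.7 0 0 0 0.02; 0 -3.5 0 0 0 0.04; 0 -3.5 0 0 0 0.04"}}

```text
t: 23.7
tcp_pos: [0.5953, 0.1066, 0.0635]
ee_rot: [[-0.375, 0.927, 0.001], [0.927, 0.375, 0.0], [0.0, 0.001, -1.0]]
wrist_force: [2.0, 0.1, -4.4]
finger_gap: 0.0227
```

```bash
python3 -c "from h import *; nutM()"
```

```text
t 23.7 p [595.25 106.61  63.52] yaw 112.05 tilt [0.0006 0.0003] F [ 2.01  0.06 -4.41] M [-0.057 -0.344  0.369] gap 22.7 q [ 11.2  31.5 -32.9  92.8  18.9  61.3  -4.9]
F tool [-0.7   1.89  4.41]  torque about axis 0.533 r 87.34
```

Emit:
{"fn": "carry_out", "kwargs": {"series": "0.1 -4.4 0 0 0 0.05; 0.4 -8.7 0 0 0 0.1; 0.9 -13.1 0 0 0 0.15; 1.6 -17.4 0 0 0 0.2; 2.6 -21.6 0 0 0 0.25; 3.7 -25.8 0 0 0 0.3; 3.7 -25.8 0 0 0 0.3"}}

```text
t: 24.58
tcp_pos: [0.5701, 0.1005, 0.0637]
ee_rot: [[-0.086, 0.996, 0.001], [0.996, 0.086, 0.0], [0.0, 0.001, -1.0]]
wrist_force: [2.7, 1.2, -4.7]
finger_gap: 0.0227
```

```bash
python3 -c "
from h import *; nutM(); o=status.get_obs()
c=camera('wrist'); crop(c,150,0,260,200,3,'pics/w13c.png',1.4)"
```

```text
t 24.58 p [570.08 100.47  63.65] yaw 94.91 tilt [0.001  0.0004] F [ 2.7   1.17 -4.69] M [ 0.048 -0.442  0.248] gap 22.74 q [ 10.1  28.  -30.   97.1  15.8  59.2 -20.3]
F tool [0.93 2.79 4.69]  torque about axis 0.492 r 87.14
```

View pics/w13c.png

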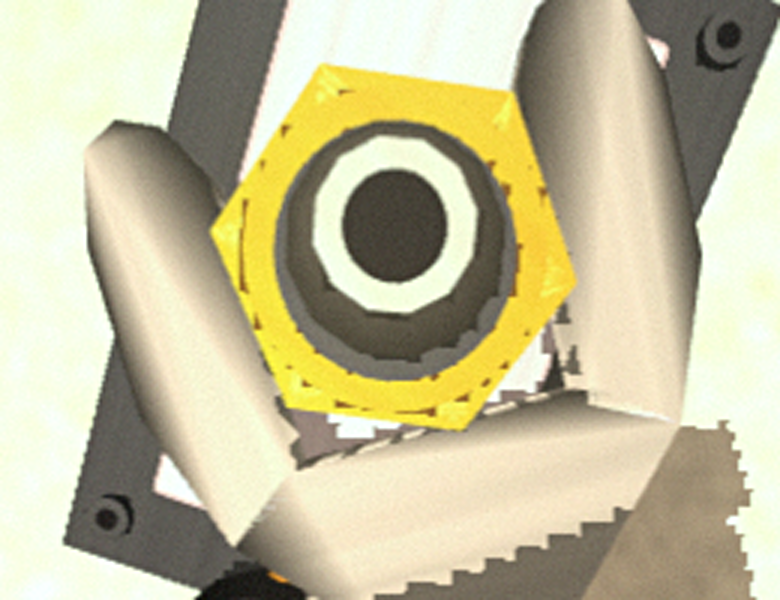

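Run:
```python
from h import *
o=st(); c=camera("wrist")
corners(c,o,[(322,65),(515,92),(576,275),(465,430),(285,405),(212,230)],3,150,0)
```

```text
t 24.62 p [570.14 100.45  63.6 ] yaw 94.95 tilt [0.0008 0.0004] F [ 1.53  1.83 -6.14] M [ 0.112 -0.483  0.248] gap 22.88 q [ 10.1  28.  -30.   97.1  15.9  59.2 -20.2]
centre tool (87.11809209559226-0.8043259674386866j) r [20.22 20.51 20.25 20.73 20.71 20.43] corner ang tool mod60 deg -22.641035283207692 each [37.4 38.1 35.9 37.  38.4 37.2]
axis world [561.83 187.17] flat normal world mod60 27.586134861402286
```

Emit:
{"fn": "carry_out", "kwargs": {"series": "0.1 -4.4 0 0 0 0.05; 0.4 -8.7 0 0 0 0.1; 0.9 -13.1 0 0 0 0.15; 1.6 -17.4 0 0 0 0.2; 2.6 -21.6 0 0 0 0.25; 3.7 -25.8 0 0 0 0.3; 5.1 -30 0 0 0 0.35; 6.7 -34 0 0 0 0.4; 8.4 -38 0 0 0 0.45; 10.4 -41.9 0 0 0 0.5; 12.6 -45.7 0 0 0 0.55; 14.9 -49.4 0 0 0 0.6; 14.9 -49.4 0 0 0 0.6"}}

```text
t: 26.3
tcp_pos: [0.5201, 0.1112, 0.0637]
ee_rot: [[0.491, 0.871, 0.002], [0.871, -0.491, 0.001], [0.001, 0.001, -1.0]]
wrist_force: [5.8, 1.0, -6.6]
finger_gap: 0.0227
```

```bash
python3 -c "
from h import *; nutM(); o=status.get_obs()
c=camera('wrist'); crop(c,150,0,260,200,3,'pics/w14c.png',1.4)"
```

```text
t 26.3 p [520.12 111.16  63.74] yaw 60.56 tilt [0.0017 0.0006] F [ 5.82  1.01 -6.57] M [ 0.187 -0.841  0.172] gap 22.68 q [  5.1  21.7 -24.8 104.6  10.8  55.9 -53.7]
F tool [3.74 4.57 6.58]  torque about axis 0.573 r 86.62
```

View pics/w14c.png

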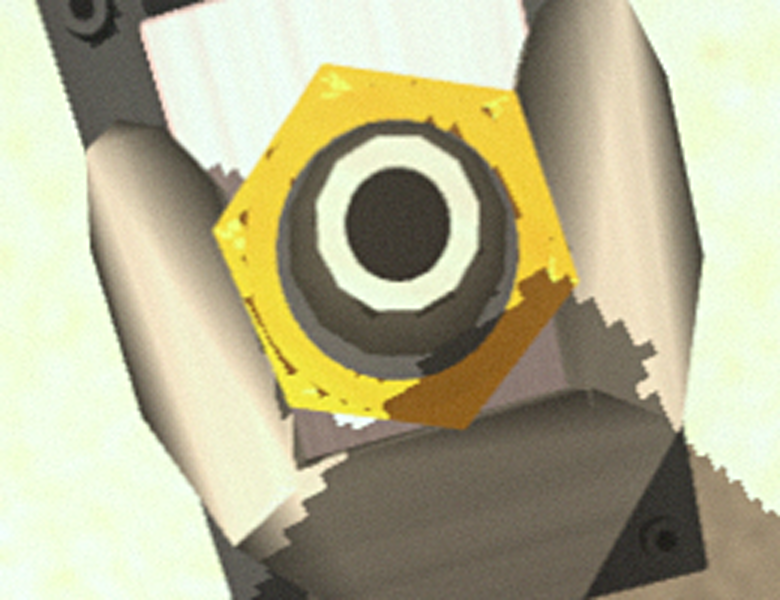

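Emit:
{"fn": "carry_out", "kwargs": {"series": "0.1 -4.4 0 0 0 0.05; 0.4 -8.7 0 0 0 0.1; 0.4 -8.7 0 0 0 0.1"}}

```text
t: 26.72
tcp_pos: [0.5128, 0.1157, 0.0637]
ee_rot: [[0.576, 0.817, 0.002], [0.817, -0.576, 0.001], [0.001, 0.001, -1.0]]
wrist_force: [5.0, 1.7, -5.7]
finger_gap: 0.0233
```

```bash
python3 -c "
from h import *; nutM(); o=status.get_obs()
c=camera('wrist'); crop(c,150,0,260,200,3,'pics/w15c.png',1.4)"
```

```text
t 26.72 p [512.8  115.75  63.74] yaw 54.83 tilt [0.0017 0.0006] F [ 4.96  1.7  -5.67] M [ 0.199 -0.913  0.15 ] gap 23.27 q [  4.   20.9 -24.1 105.5  10.2  55.5 -59.6]
F tool [4.23 3.07 5.68]  torque about axis 0.422 r 86.53
```

View pics/w15c.png

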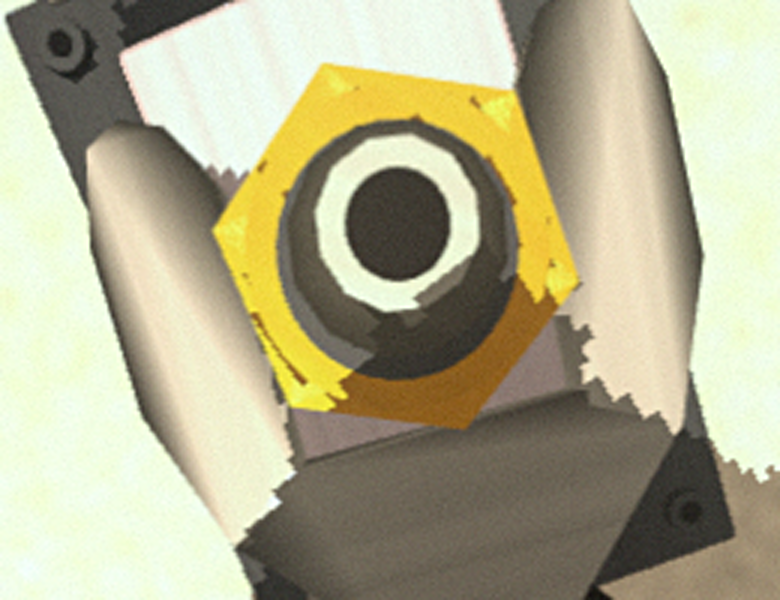

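Run:
```python
from h import *
o=st(); c=camera("wrist")
corners(c,o,[(322,63),(515,92),(578,280),(468,430),(288,405),(214,230)],3,150,0)
arc([-.05,-.09,-.11],A=(87,-.8))
```

```text
t 26.78 p [512.84 115.69  63.73] yaw 54.85 tilt [0.0016 0.0007] F [ 4.89  1.24 -6.11] M [ 0.225 -0.95   0.175] gap 23.0 q [  4.   20.9 -24.1 105.5  10.2  55.6 -59.6]
centre tool (86.42671926701037-1.062792942928825j) r [20.54 20.46 20.38 20.76 20.6  20.44] corner ang tool mod60 deg -22.670825973983174 each [37.2 37.6 37.2 36.5 38.2 37.4]
axis world [561.73 186.97] flat normal world mod60 47.51931457800163
0.1 4.3 0 0 0 -0.050; 0.4 7.8 0 0 0 -0.090; 0.6 9.5 0 0 0 -0.110
```

Emit:
{"fn": "carry_out", "kwargs": {"series": "0.1 4.3 0 0 0 -0.05; 0.4 7.8 0 0 0 -0.09; 0.6 9.5 0 0 0 -0.11; 0.6 9.5 0 0 0 -0.11"}}

```text
t: 27.32
tcp_pos: [0.5199, 0.1101, 0.0632]
ee_rot: [[0.484, 0.875, -0.001], [0.875, -0.484, -0.0], [-0.0, -0.001, -1.0]]
wrist_force: [1.0, 0.9, -5.4]
finger_gap: 0.0224
```

```bash
python3 -c "
from h import *; nutM(); o=status.get_obs()
c=camera('wrist'); crop(c,150,0,260,200,3,'pics/w16c.png',1.4)"
```

```text
t 27.32 p [519.92 110.13  63.17] yaw 61.05 tilt [-0.0007 -0.    ] F [ 1.02  0.92 -5.38] M [-0.153 -0.191 -0.123] gap 22.45 q [  5.3  21.8 -24.9 104.5  10.9  56.  -53.1]
F tool [1.3  0.45 5.38]  torque about axis -0.083 r 87.62
```

View pics/w16c.png

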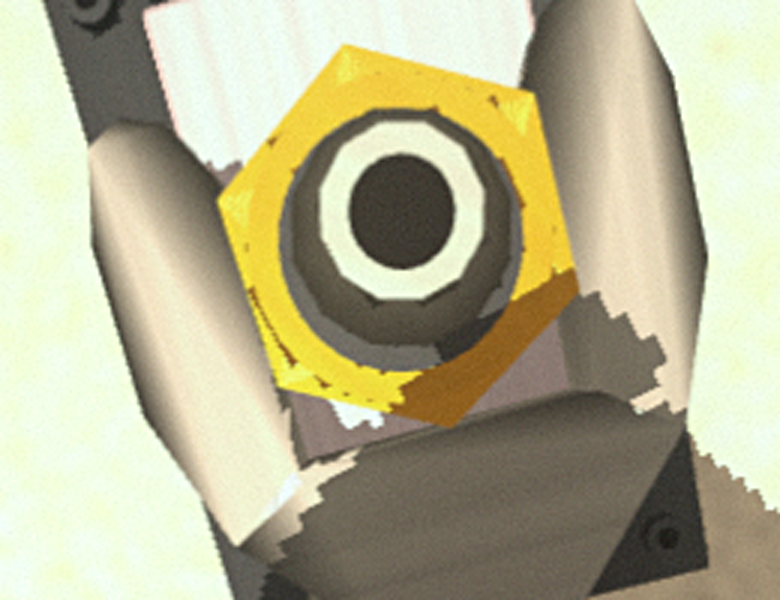

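Run:
```python
from h import *
o=st(); c=camera("wrist")
corners(c,o,[(345,45),(535,92),(578,290),(450,428),(278,388),(217,200)],3,150,0)
nutM()
```

```text
t 27.38 p [519.91 110.25  63.21] yaw 61.04 tilt [-0.0005  0.    ] F [ 0.85 -1.14 -4.71] M [-0.178 -0.287 -0.096] gap 22.83 q [  5.3  21.8 -24.9 104.5  10.9  56.  -53.2]
centre tool (87.46381101069774-0.7023573510295051j) r [20.39 20.8  20.38 20.53 20.7  20.54] corner ang tool mod60 deg -16.83053421764203 each [43.4 43.1 42.9 43.6 42.8 43.2]
axis world [561.65 187.12] flat normal world mod60 47.86781827253378
t 27.42 p [519.93 110.3   63.25] yaw 61.04 tilt [-0.0003  0.    ] F [ 1.12 -1.1  -4.76] M [-0.169 -0.265 -0.107] gap 22.7 q [  5.3  21.8 -24.9 104.5  10.9  56.  -53.2]
F tool [-0.42  1.51  4.76]  torque about axis 0.025 r 87.46
```

Emit:
{"fn": "carry_out", "kwargs": {"series": "-4.8 1.3 0 0 0 0; -9.7 2.6 0 0 0 0; -14.5 3.9 0 0 0 0; -19.3 5.2 0 0 0 0; -24.1 6.6 0 0 0 0; -30 8 0 0 0 0; -38.6 10.5 0 0 0 0; -48 13 0 0 0 0; -48 13 0 0 0 0"}}

```text
t: 28.55
tcp_pos: [0.508, 0.0607, 0.0632]
ee_rot: [[0.485, 0.874, -0.0], [0.874, -0.485, -0.001], [-0.001, -0.0, -1.0]]
wrist_force: [0.0, -0.5, -4.6]
finger_gap: 0.0229
```

```bash
python3 -c "
from h import *; nutM()
c=camera('scene'); crop(c,300,130,140,110,5.5,'pics/sc17.png',1.6)"
```

```text
t 28.55 p [508.    60.71  63.23] yaw 60.97 tilt [-0.0004 -0.0006] F [ 0.01 -0.45 -4.55] M [-0.004  0.033 -0.034] gap 22.9 q [ 10.1  19.5 -24.1 107.5   9.6  55.  -47.4]
F tool [-0.39  0.23  4.55]  torque about axis -0.009 r 137.38
```

View pics/sc17.png

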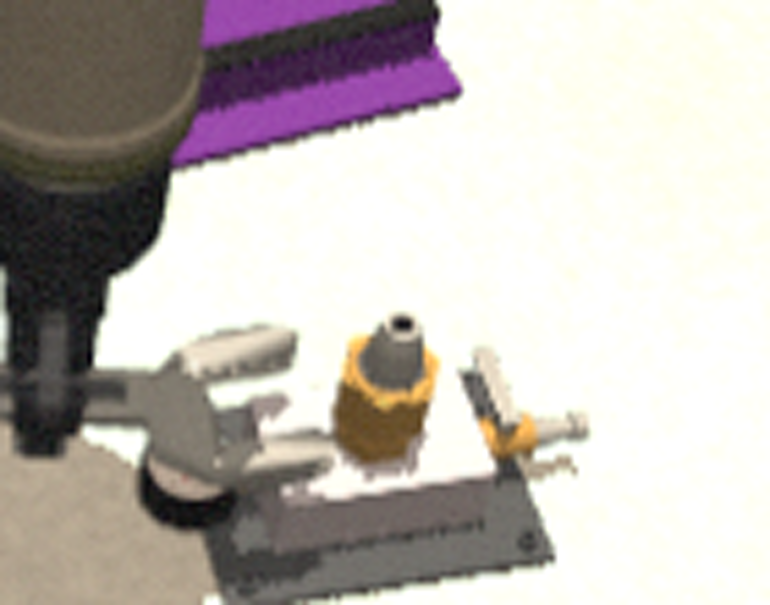

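Run:
```python
from h import *
rows([(.508,.0607,.173,61),(.549,-.2717,.173,-14.5)],(.508,.0607,.0632,60.97))
```

```text
0.0 0.0 -109.8 0 0 -0.001; -270.7 197.2 -109.8 0 0 1.317
```

Emit:
{"fn": "carry_out", "kwargs": {"series": "0 0 -20 0 0 0; 0 0 -50 0 0 0; 0 0 -85 0 0 0; 0 0 -110 0 0 0; -20 15 -110 0 0 0.1; -50 36 -110 0 0 0.25; -90 65 -110 0 0 0.42; -130 95 -110 0 0 0.59; -170 124 -110 0 0 0.76; -210 153 -110 0 0 0.94; -240 175 -110 0 0 1.1; -260 190 -110 0 0 1.25; -271 197 -110 0 0 1.317; -271 197 -110 0 0 1.317; -271 197 -110 0 0 1.317; -271 197 -110 0 0 1.317"}}

```text
t: 30.6
tcp_pos: [0.5499, -0.269, 0.1734]
ee_rot: [[0.969, -0.246, 0.0], [-0.246, -0.969, 0.001], [0.0, -0.001, -1.0]]
wrist_force: [-0.0, -0.2, -5.7]
finger_gap: 0.0226
```

Run:
```python
from h import *
o=st(); c=camera("wrist"); crop(c,130,20,290,290,2,"pics/w18c.png",1.8)
p=o["tcp_pos"];R=np.array(o["ee_rot"])
rows([(.549,-.2717,.06,-14.5),(.549,-.2717,.0305,-14.5)],(p[0],p[1],p[2],np.degrees(np.arctan2(R[1,0],R[0,0]))))
```

```text
t 30.6 p [ 549.89 -269.05  173.38] yaw -14.24 tilt [0.0002 0.0006] F [-0.03 -0.15 -5.71] M [0.001 0.043 0.042] gap 22.64 q [ 26.   22.6  -3.9  86.    1.5  71.4 -82.3]
-0.2 2.8 113.4 0 0 0.005; -0.2 2.8 142.9 0 0 0.005
```

View pics/w18c.png

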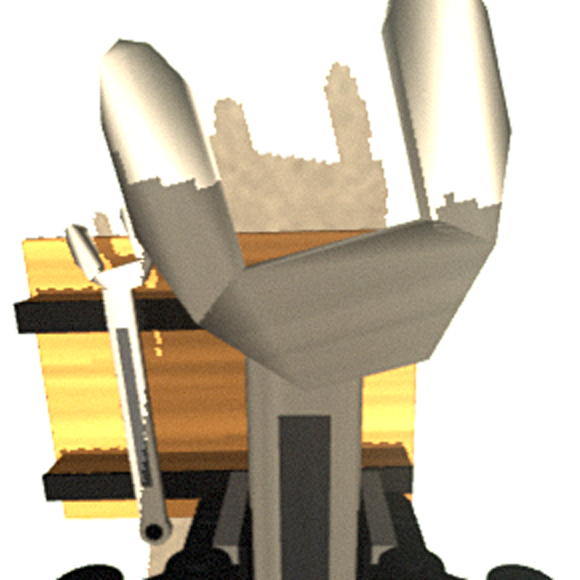

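Emit:
{"fn": "carry_out", "kwargs": {"series": "0 2.8 30 0 0 0.005; 0 2.8 65 0 0 0.005; 0 2.8 95 0 0 0.005; 0 2.8 118 0 0 0.005; 0 2.8 132 0 0 0.005; 0 2.8 138 0 0 0.005; 0 2.8 140 0 0 0.005; 0 2.8 140 0 0 0.005"}}

```text
t: 31.65
tcp_pos: [0.5494, -0.2733, 0.0341]
ee_rot: [[0.967, -0.253, 0.001], [-0.253, -0.967, -0.0], [0.001, 0.0, -1.0]]
wrist_force: [0.5, 0.3, -5.1]
finger_gap: 0.023
```

```bash
python3 -c "
from h import *; st()"
```

```text
t 31.65 p [ 549.38 -273.29   34.11] yaw -14.67 tilt [ 0.0012 -0.0004] F [ 0.54  0.28 -5.07] M [0.023 0.054 0.024] gap 23.01 q [ 26.2  30.5  -3.6  93.6   2.2  55.9 -82.9]
```

Still 4 mm above the rails; I'll lower it the rest of the way slowly.

Emit:
{"fn": "carry_out", "kwargs": {"series": "0 -1 1.5 0 0 0; 0 -1 3 0 0 0; 0 -1 4 0 0 0; 0 -1 4.3 0 0 0; 0 -1 4.3 0 0 0"}}

```text
t: 32.28
tcp_pos: [0.5492, -0.2721, 0.0297]
ee_rot: [[0.967, -0.253, 0.0], [-0.253, -0.967, 0.0], [0.0, -0.0, -1.0]]
wrist_force: [-5.2, 2.6, 4.9]
finger_gap: 0.0229
```

```bash
python3 -c "
from h import *; st()"
```

```text
t 32.28 p [ 549.22 -272.07   29.7 ] yaw -14.67 tilt [0.0004 0.    ] F [-5.18  2.61  4.92] M [0.479 0.863 0.043] gap 22.88 q [ 26.1  30.8  -3.7  93.8   2.3  55.4 -83. ]
```

Emit:
{"fn": "carry_out", "kwargs": {"series": "0 0 -0.3 0 0 0; 0 0 -0.3 0 0 0; 0 0 -0.3 0 0 0; 0 0 -0.3 0 0 0; 0 0 -0.3 0 0 0", "gripper": 0.3}}

```text
t: 32.9
tcp_pos: [0.5491, -0.2721, 0.0293]
ee_rot: [[0.967, -0.253, 0.0], [-0.253, -0.967, 0.0], [0.0, -0.0, -1.0]]
wrist_force: [0.0, -0.7, 0.0]
finger_gap: 0.0597
```

Emit:
{"fn": "carry_out", "kwargs": {"series": "0 0 -10 0 0 0; 0 0 -30 0 0 0; 0 0 -70 0 0 0; 0 0 -120 0 0 0; 0 0 -170 0 0 0; 0 0 -170 0 0 0; 0 0 -170 0 0 0", "gripper": 0.3}}

```text
t: 33.78
tcp_pos: [0.549, -0.2721, 0.1996]
ee_rot: [[0.967, -0.253, 0.0], [-0.253, -0.967, -0.0], [0.0, 0.0, -1.0]]
wrist_force: [-0.2, 0.8, -1.3]
finger_gap: 0.0597
```

Run:
```python
from h import *
o=st(); c=camera("wrist"); crop(c,0,0,560,420,1.4,"pics/w19.png",1.8)
s=camera("side"); crop(s,220,100,150,120,5,"pics/s19.png",1.6)
```

```text
t 33.78 p [ 548.96 -272.09  199.57] yaw -14.67 tilt [ 0.0004 -0.0001] F [-0.17  0.75 -1.26] M [ 0.035  0.017 -0.016] gap 59.7 q [ 26.1  21.7  -3.7  83.9   1.4  74.4 -82.3]
```

View pics/w19.png

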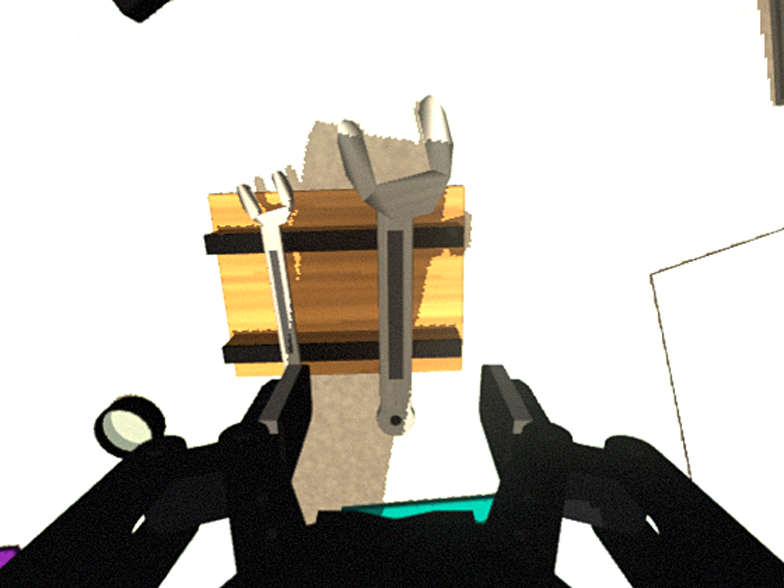

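View pics/s19.png

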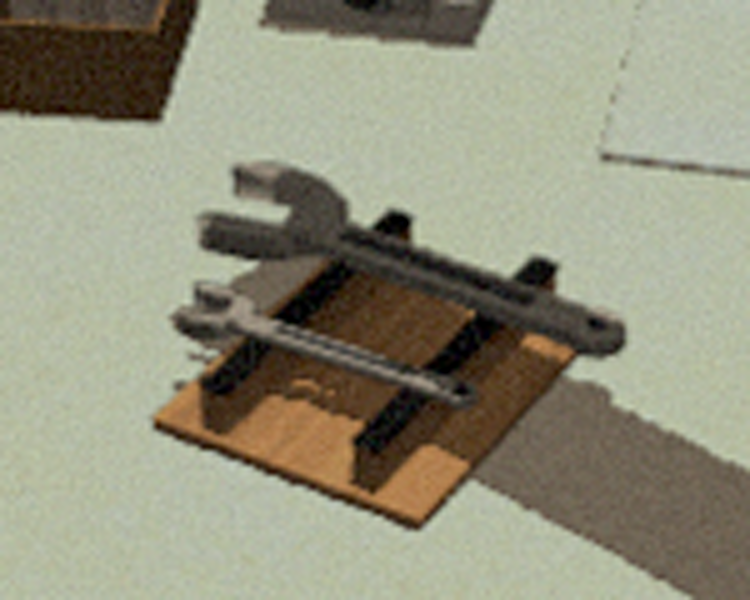

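The wrench is back across both rails at image column 395, and the bystanders look undisturbed. There is time for one last check of the nut from above.

Run:
```python
from h import *
rows([(.6,-.05,.2,50),(.5615,.1868,.2,106)],(.549,-.2721,.1996,-14.67))
```

```text
-6.9 -227.8 -0.4 0 0 -1.129; -104.1 -447.1 -0.4 0 0 -2.106
```

Emit:
{"fn": "carry_out", "kwargs": {"series": "-1 -40 0 0 0 -0.18; -3 -90 0 0 0 -0.36; -5 -140 0 0 0 -0.54; -6 -180 0 0 0 -0.72; -7 -210 0 0 0 -0.9; -15 -240 0 0 0 -1.08; -30 -280 0 0 0 -1.26; -50 -320 0 0 0 -1.44; -70 -360 0 0 0 -1.62; -85 -400 0 0 0 -1.8; -98 -430 0 0 0 -1.98; -104 -447 0 0 0 -2.106; -104 -447 0 0 0 -2.106; -104 -447 0 0 0 -2.106; -104 -447 0 0 0 -2.106", "gripper": 0}}

```text
t: 35.75
tcp_pos: [0.5621, 0.1851, 0.199]
ee_rot: [[-0.272, 0.962, -0.0], [0.962, 0.272, -0.001], [-0.001, -0.001, -1.0]]
wrist_force: [0.5, 0.4, -0.4]
finger_gap: 0.0854
```

Run:
```python
from h import *
o=st(); c=camera("wrist"); hexfit(c,o,"pics/hex20.png"); 
s=camera("scene"); cv2.imwrite("pics/sc20.png",s["image"][:,:,::-1])
T=Tcam(s); J=lambda x,y:(x,y)
```

```text
t 35.75 p [562.06 185.08 199.01] yaw 105.78 tilt [-0.0004 -0.0007] F [ 0.51  0.45 -0.37] M [ 0.078  0.013 -0.011] gap 85.4 q [  4.5  22.7 -34.2  86.2  13.   75.1 -15.2]
hex centre mm [561.61 187.5 ] flat normal deg mod60 48.54 apothem 17.35 cost 4.13 n 129 area 632
```

View pics/hex20.png

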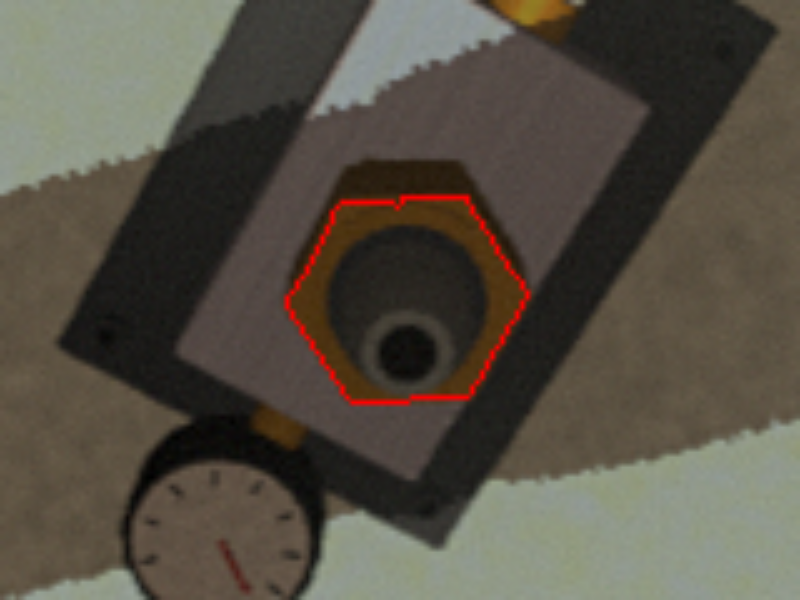

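View pics/sc20.png

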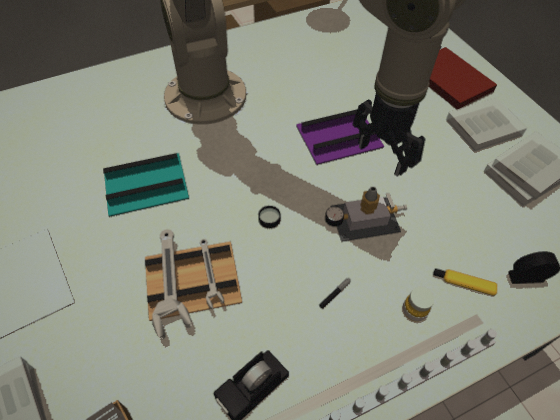

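```bash
python3 -c "
from h import *; print(ticket.sign_off())"
```

```text
the job is handed in; nothing more can be done
None
```

The job is handed in, at about 36 s of the 72 s allowed. My checks put the nut about one flat past finger-tight and the large wrench back on its rest; sign-off gave no verdict.

- **Finger-tight:** I turned the nut down about 1.1 rad with the fingers, in 0.05 rad steps once near the ferrule. The torque stepped from about 0.12 to 0.71 N m in one step, and I stopped there. That puts it at most about 0.05 rad past the contact point.
- **Wrench:** The jaw slid on with no noticeable force. There was about 0.12 to 0.15 rad of play before it carried the nut. The wrist camera measured 58.4° of nut turn, or about 1.05 rad past finger-tight. I then backed off to mid-play and slid the wrench out. It came off cleanly, and I saw no sign of anything touching the nozzle.
- **Last checks:** The wrench lies flat across both rails, within a few mm of where it started. The small wrench, loupe and marker look unmoved in the scene picture, and the gripper is empty and clear of everything.
- **Disagreement:** A final view from above gave 56.6° of turn instead of 58.4°. That is within the roughly 1 to 2° error of the measurement. It would put the nut about 1.01 rad past finger-tight, well inside the 0.80 to 1.30 window, and any slackening would be about 0.03 rad at most.

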